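# Reload the label dispenser with a fresh roll on its spindle

### The job

The label dispenser is empty: draw its spindle up out of the two notches, ease the spindle by feel up the slope through the cardboard core of the wide roll of labels in the sloping rack, without ramming it, until the roll sits near the collar, and lift the roll out on the spindle, the fingers never touching the roll itself. Hang the spindle back in the dispenser the way round it was, pressed fully home in both notches under the spring catch, with the roll on it between the two cheeks. Leave the narrow roll in the rack, and the tin, bottles and pepper mill around, where they are.

Things in the scene. Friction and masses are not known exactly. Their poses are not given: they have to be found in the camera images.
- spindle: Dispenser's spindle, a rod 172 mm long, 0.14 kg, level in the dispenser's notches at first. Origin on its axis in the middle of its 10 mm long, 16 mm thick neck (x -5 to 5), x to the tip. Collars 28 mm across and 4 mm thick on both sides of the neck straddle the left cheek; the roll comes up against the inner one, face at x 9 mm. From there a 16 mm thick steel shaft to x 95 mm, then the tip.
- handle (a point): Middle of the spindle's round dark wooden handle, on the axis, 18 mm thick, 58 mm long (29 mm each way), 40 mm from the neck's middle. Axes as the spindle, x to the tip. Grip it here, across the axis.
- tip (a point): Point of the spindle on its axis, 103 mm from the neck's middle; the last 8 mm taper from 16 to 12.8 mm across.
- wide_roll: Roll of labels 70 mm across, 54 mm wide, 0.15 to 0.23 kg, in either lane. Origin: middle of the roll, x along it, up the slope (28 degrees). Squashed in storage: its card core, 18 mm bore right through, runs parallel to x but 5 mm off the middle, which way differs each time and the pose does not tell: feel for it. Mouths at x -27.5, 27.5 mm; slides 3 mm to the rear lip.
- narrow_roll: The other roll, same diameter and bore (in its middle) but only 34 mm wide, 0.1 kg, in the other lane; it stays there (it is about 13 mm from either lip). Origin: middle of its bore; x along the bore, up the slope.
- rack: Fixed sloping rack, 200 mm wide (y), 100 mm deep, front to the left. Origin on the worktop under the rolls' middles, x level, away from its front. Lanes at y +47 and -47 mm, two rubber rails each; a roll's middle lies 120 mm up, its bore rising 28 degrees to +x. Front and rear lips 60 mm apart end 20 mm below the rolls' axis; raise a roll 20 mm square to the slope to clear them.
- dispenser: Fixed label dispenser: dark wooden base 130 x 104 mm, two upright brass cheeks 5 mm thick at y +40 (left) and -40 mm, steel peel plate at its front (-x). Origin on the worktop midway between the cheeks, y along the seated spindle towards its handle, which sticks out left. Cheeks 87 mm high; notches open to the top, 18 mm wide, mouths flared, bottoms flat; seated axis 60 mm up.
- notch_left (a point): Point in the left cheek (with the catch) where the spindle's origin lies when home. Axes as the dispenser.
- notch_right (a point): The same in the right cheek, 80 mm away, where the tip end of the shaft lies; 23 mm of it stick out beyond.
- catch (a joint): Spring catch in the left notch's rear wall: a steel nose, 9.5 mm above the seated axis, that slides sideways. 0 m = sprung out over the neck (also when the notch is empty), up to 0.005 while the neck passes. 3 N preload plus 1.2 N per mm; drawing the spindle out or pressing it in past the catch takes about 5 to 10 N.
- small_tin: Small lidded tin, 62 mm across, 70 mm high, a bystander; origin at its underside.
- bitters_b: Small bottle, 47 mm across, 121 mm high, a bystander at the right; origin at its underside.
- pepper_mill: Dark wooden pepper mill, 55 mm across, 153 mm high, a bystander behind the rack; origin at its underside.
- syrup: Bottle, 62 mm across, 168 mm high, a bystander behind the rack; origin at its underside.
Things that resemble listed ones, but are neither listed nor needed, are in the scene too. Leave any pink look-alike of the wide_roll alone.

How it is judged:
By the outcome, as a careful person would: the job done as asked, in the order asked, and still so for the second after the job is handed in, with the robot touching nothing.
It also fails if it takes over 72 s, if anything falls off the work surface, if the arm or the gripper's body presses on something with over 40 N, if the wrist force passes 120 N, or if a joint passes its speed limit or range.

### The arm

A 6-joint arm with a two-finger parallel gripper is mounted at the origin on a cart in front of the work surface, level with it; the furniture and walls round the work are solid. World frame = base frame: x ahead of the robot, y to its left, z up, the work surface at z = 0. Lengths are in mm, angles in degrees, forces in N, time in s.
With the tool pointing down it reaches from about 300 to 850 mm from the base axis. Payload 4.2 kg.
Tool frame: the origin (TCP) lies at the very end of the fingers, on their centre line; the grasp point (between the pads) lies 19 mm behind it (env.grip_point_offset is the distance from the TCP to the grasp point, in mm); z points along the fingers, y is the line along which they close (so a half turn about z gives the same grasp; the last joint's range is limited). The gripper opens to 91 mm and grips with 3 to 60 N. Pads are 32 mm wide; open, the fingers measure 118 mm over their backs; the gripper's body (76 mm by 178 mm) begins 60 mm behind the grasp point.
Start: joints at [66.635, 18.312, 89.639, -0, 72.044, -1.146], TCP at [217.441, 532.318, 213.976] pointing down, gripper open.
Joint ranges: [-177.97, 177.97], [-48.28, 115.42], [12.27, 149.76], [-77.06, 257.06], [2.81, 150.46], [-146.56, 146.56]. Speed limits (degrees/s): [147.25, 147.25, 180, 180, 180, 180].

### API

Orientations are given as [roll, pitch, yaw] about the fixed x, y, z axes, in that order (R = Rz(yaw) Ry(pitch) Rx(roll)).
In Python, from workcell import env gives the robot as it stands. The module is installed in compiled form; this text tells all that it offers.
- The arm moves only by the tool arm_command, never from a script. Its argument "rows" is a list of rows, each an object with "delta_pos": the shift along the tool's x, y, z in mm, a list of three; "roll": the turn about the tool's z in units of 5 degrees (1.0 is 5 degrees); "jaw": the opening in per cent of the stroke, from 0 (shut) to 100 (fully open). A call has 1 to 20 rows; each row is the pose to reach, as a shift and turn from the pose commanded when the call began, along the tool's axes at that moment; what a row does not reach only later rows make up. A row lasts 1/12 s, in which the tool goes at most 41.7 mm and 7.16 degrees, less where a joint would pass 70% of its speed; a pose out of reach is approached as far as the arm can. A call with a gripper value outside its range is refused whole. The fingers move at their own pace and stop on an object; "squeeze" is the grip in N (left out, the last holds). Time passes only in rows, so rows that repeat a pose let the fingers close. It gives the time, the measured TCP pose, the force, the opening and the grip force at its end, in the units of the state.
- env.state(): the state, without advancing time (a new reading comes with each control period).
- env.grab_frame(name): name is "scene" or "top" or "wrist"; returns a dict with "img" (480x640x3 uint8, blue, green, red), "z_map" (480x640 float32, mm along the optical axis (not along the pixel's ray), 0 where there is no reading), "fov_y" (degrees; the focal length in pixels is half the picture's height over the tangent of half this angle, whatever the lens; pixels are square), "cx", "cy" (the principal point, pixels), "R" (3x3) and "t" (3): a world point X has camera coordinates R X + t; the wrist camera has in their place "T_tool_cam" (4x4, takes a point from camera to tool coordinates, whose origin is the TCP and whose axes are the flange's). Camera axes: x right, y down, z forward; pixel columns grow to the right and rows downward; lengths in mm; the calibration is good to about 2 mm. The wrist camera is an equidistant fisheye: a pixel r from the principal point sees the ray r / f radians off the axis. A picture is of the moment at which its call begins: read the wrist's pose just before it.
- env.job_done(): hands the job in; it is judged then, once.
The state is a dict: "time_s": time; "qpos": joint angles; "qvel": joint speeds; "effort": joint torques, N m; "ee_pos": TCP position; "ee_rot": TCP orientation; "force": force on the tool from outside, world axes, zero at the start; "torque": the same for the moment, N m; "gripper_width": finger opening in mm; "gripper_force": force on a finger pad.
Only numpy, scipy, OpenCV 4.12 (cv2) and the standard library are available. Lean on these libraries where they do the work, as an engineer would, in place of code of your own. Each camera call takes 0.05 s, during which the arm holds its last target. There are 200 camera calls.

## Working session

There is one attempt and no reset: what is moved stays moved. The work goes in short steps, Python scripts to look and compute and a tool call to move; the robot and the scene stay as the last step left them, time stands still between calls to the robot, and variables do not carry over. Pictures are saved under pics/ and viewed, at most 10 in all, crops included, and the job is handed in when it is done.

Besides the shell and the picture viewer there is one more tool, called after "Request:" by a JSON object that holds its "method" and its "body", one argument or row to a line. arm_command: Moves the arm, as the interface text tells. Its arguments: {"type":"object","properties":{"rows":{"type":"array"},"squeeze":{"type":"number"}},"required":["rows"]}

```bash
mkdir -p pics; ls; cat > h.py <<'E'
import numpy as np, cv2
from workcell import env
from scipy.spatial.transform import Rotation as Ro
def grab(n):
    d=env.grab_frame(n); np.savez('f_'+n+'.npz',**{k:np.asarray(v) for k,v in d.items()}); return d
def load(n): return dict(np.load('f_'+n+'.npz'))
def world(d):
    h,w=d['z_map'].shape; f=h/2/np.tan(np.radians(float(d['fov_y']))/2)
    u,v=np.meshgrid(np.arange(w),np.arange(h)); z=d['z_map']
    P=np.stack([(u-d['cx'])/f*z,(v-d['cy'])/f*z,z],-1)
    return (P-d['t'])@d['R']
E
python3 - <<'E'
from h import *
s=env.state()
print(s)
for n in('scene','top'):
    d=grab(n); cv2.imwrite(f'pics/{n}0.png',d['img']); print(n,d['fov_y'],d['cx'],d['cy'],d['R'],d['t'])
E
```

```text
pics
{'time_s': 0.0, 'qpos': array([ 6.66335801e+01,  1.83532437e+01,  8.97059088e+01, -7.81014784e-04,
        7.20442123e+01, -1.14509551e+00]), 'qvel': array([-0.04097289, -0.06268097,  0.01014347, -0.11166256,  0.04557977,
        0.08053864]), 'effort': array([ 1.76309612e-03, -4.12468529e+01, -2.31975228e+01,  7.28629204e-02,
        4.58164327e-02, -1.47228511e-04]), 'ee_pos': array([217.25298711, 531.83516896, 213.1075894 ]), 'ee_rot': array([-1.79896641e+02, -1.32328879e-03,  1.57778916e+02]), 'force': array([-0.67805673,  0.03581503, -0.25843975]), 'torque': array([ 0.01275924,  0.00772086, -0.00785144]), 'gripper_force': 0.0, 'gripper_width': 91.36845720397626}
scene 54.348727237274225 314.77298676438664 246.7396756543901 [[-0.81239534 -0.58304045 -0.00881111]
 [-0.51006094  0.71786785 -0.47381809]
 [ 0.28258032 -0.38043341 -0.88057866]] [ 481.41256627  341.52674279 1152.64583734]
top 46.795788336186405 327.1401705409429 240.64228197820546 [[-0.0072115  -0.99967911  0.0242833 ]
 [-0.98363892  0.00272021 -0.18013074]
 [ 0.18000688 -0.02518501 -0.98334289]] [6.09173139e-01 5.96447186e+02 1.37294377e+03]
```

View pics/scene0.png

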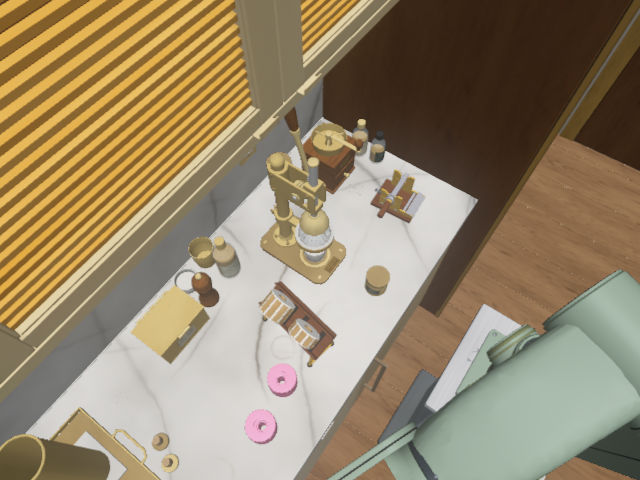

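View pics/top0.png

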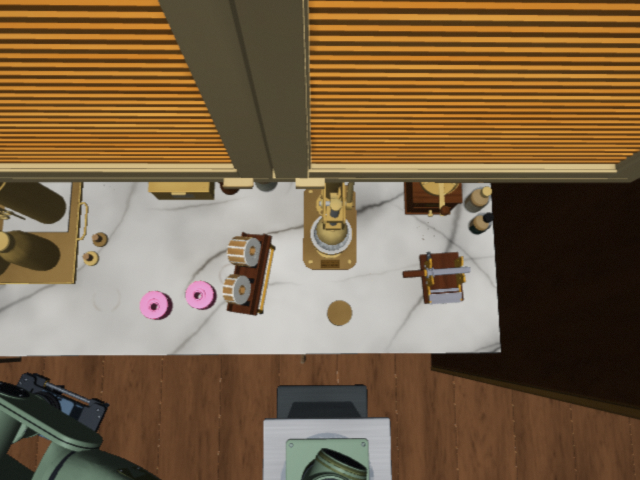

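```bash
python3 - <<'E'
from h import *
t=load('top'); s=load('scene')
a=cv2.resize(t['img'][225:325,190:310],None,fx=4,fy=4,interpolation=cv2.INTER_CUBIC)[:,:400]
b=cv2.resize(t['img'][240:315,390:490],None,fx=4,fy=4,interpolation=cv2.INTER_CUBIC)
c=cv2.resize(s['img'][270:370,245:345],None,fx=3,fy=3,interpolation=cv2.INTER_CUBIC)
e=cv2.resize(s['img'][160:230,355:435],None,fx=3,fy=3,interpolation=cv2.INTER_CUBIC)
o=np.zeros((600,800,3),np.uint8); o[:300,:400]=cv2.resize(a,(400,400))[:300] if 0 else cv2.resize(a,(300,300)).repeat(1,1) if 0 else cv2.resize(a,(400,300))
o[:300,400:]=b[:300,:400]; o[300:600,:300]=c; o[300:510,400:640]=e
cv2.imwrite('pics/crop.png',o)
W=world(t)
for n,(r0,r1,c0,c1) in dict(rack=(230,320,220,280),disp=(245,310,400,475),tin=(300,326,325,355)).items():
    p=W[r0:r1,c0:c1].reshape(-1,3); m=p[:,2]>20
    print(n,m.sum(),p[m].min(0),p[m].max(0))
np.set_printoptions(precision=0,suppress=True,linewidth=200)
print(W[234:316:5,222:280:5,2]); print(W[250:306:4,400:472:4,2])
for u,v in [(243,251),(237,290),(405,273),(467,270),(443,278)]: print(u,v,W[v,u])
E
```

```text
rack 2988 [339.55372896  33.56411526  23.3416452 ] [ 613.8517712   250.53568801 1457.49817167]
disp 1357 [ 339.55372896 -365.22175825   20.03481885] [ 571.25160502   33.56411526 1457.49817167]
tin 498 [339.55372896 -62.69588136  22.06563841] [ 443.22056834   33.56411526 1457.49817167]
[[  2.   1.   4.  -1.  87.  73.  81.  81.  -1.  -1.  -4.  -1.]
 [ -0.  -3. 138. 142. 147. 149. 144. 130.  96. 105.   2.   1.]
 [  2.   6. 143. 155. 158. 162. 140. 125. 112. 104.  48.  -3.]
 [  1. 143. 142. 158. 159. 156. 131. 124. 118. 107.  10.  -2.]
 [ -0. 134. 142. 152. 158. 152. 138. 115. 113.  99.  11.   7.]
 [ -0.  -3. 138. 140. 151. 148. 130. 114. 110. 107.   4.   2.]
 [ -1.   7.  -4. 119. 134. 139. 130. 111. 106.  -1.  -2.  -5.]
 [  3.   5.  -0.  83.  73.  78.  89. 120. 106.  -4.  -2.  -3.]
 [ -0.  -6. 120. 131.  75.  82.  88. 121. 102.  11.  -0.  -2.]
 [ -1. 142. 150. 149. 131. 117. 108. 114. 102.   6.   0.  -6.]
 [ -3. 151. 154. 149. 128. 114.  97. 105. 100.   8.   1.   5.]
 [144. 150. 157. 145. 119. 109.  96. 108.   1.  -4.  -2.  -2.]
 [ -0. 147. 154. 143. 124. 110. 117. 106.  -2.   1.   7.  
[... 1246 characters left out ...]
71.   -5.]
 [   0.    2.    5.   -0.   -8.    1.   16.   31.   15.   17.   22.   18.   23.   16.   20.   34.    1.   -1.]
 [  -0.   -2.   -2.   -4.   -2.   -3.   13.   28.   31.   33.   30.   35.   34.   34.   32.   33.   -1.   -2.]
 [   4.   -0.    2.    1.    1.   -7.   16.   18.   37.   35.   33.   38.   36.   34.   31.   32.   -2.   -3.]
 [   3.    6.    2.   -2.    5.   -0.   14.   17.   36.   32.   37.   36.   34.   39.   34.   36.    3.    4.]
 [   2.   -4.   -3.    3.    2.    3.    8.   16.   31.   31.   29.   27.   26.   32.    7.    1.   -1.    2.]]
243 251 [553. 200. 157.]
237 290 [462. 214. 143.]
405 273 [ 510. -198.   69.]
467 270 [ 340.   34. 1457.]
443 278 [ 503. -307.   17.]
```

View pics/crop.png

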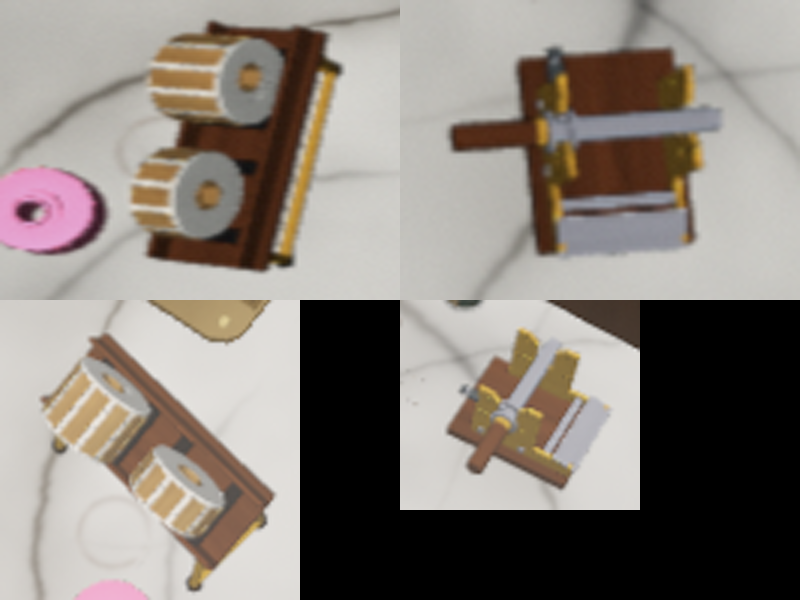

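```bash
cat >> h.py <<'E'
def wpt(n,pix,z):
    d=load(n); f=240/np.tan(np.radians(float(d['fov_y']))/2)
    C=-d['R'].T@d['t']; r=d['R'].T@np.array([(pix[0]-d['cx'])/f,(pix[1]-d['cy'])/f,1]); return C+r*(z-C[2])/r[2]
def go(p,psi,s=None):
    "delta in tool axes and roll units to world TCP p, yaw psi"
    s=s or env.state(); R=Ro.from_euler('xyz',s['ee_rot'],degrees=True).as_matrix()
    d=R.T@(np.array(p)-s['ee_pos']); dr=-((psi-s['ee_rot'][2]+180)%360-180)/5
    return np.round(d,1),round(dr,2)
E
python3 - <<'E'
from h import *
np.set_printoptions(precision=1,suppress=True,linewidth=200)
t=load('top'); W=world(t); hsv=cv2.cvtColor(t['img'],cv2.COLOR_BGR2HSV).astype(int)
# spindle shaft/handle: points z 52..80 near row 265-280, handle part col 402-424; shaft col 440-468
def axis(c0,c1):
    out=[]
    for c in range(c0,c1):
        r=np.where((W[262:284,c,2]>52)&(W[262:284,c,2]<82))[0]
        if len(r)>3: out.append((c,262+r.mean(),len(r)))
    return np.array(out)
for rng in[(403,424),(442,456)]:
    a=axis(*rng)
    print(a[[0,-1]], wpt('top',a[0,:2],66),wpt('top',a[-1,:2],66), len(a))
# brown/wood handle colour extents, and tip extents
for c in (400,401,402,403,404,464,466,468,470,472): print(c,W[264:280:2,c,2])
# rack board points
T=load('top')
d=env.grab_frame('wrist'); print(d['T_tool_cam'],d['fov_y'],d['cx'],d['cy'])
# rolls: upper cylinder surface crest
for nm,(r0,r1,c0,c1) in dict(wide=(236,267,226,262),nar=(274,306,222,254)).items():
    p=W[r0:r1,c0:c1].reshape(-1,3); h=hsv[r0:r1,c0:c1].reshape(-1,3)
    g=(p[:,2]>90)&(h[:,1]<40)&(h[:,2]<200)&(h[:,2]>90); q=p[g]
    c=q.mean(0); 
    for _ in range(6):
        c=q.mean(0); n=np.linalg.svd(q-c)[2][2]; q=q[abs((q-c)@n)<4]
    print(nm,len(q),'face c',c,'n',n,'tilt',np.degrees(np.arcsin(abs(n[2]))),'yaw',np.degrees(np.arctan2(n[1],n[0])))
E
```

```text
[[403.  273.5   6. ]
 [423.  273.    7. ]] [ 509.2 -193.6   66. ] [ 510.2 -244.5   66. ] 21
[[442.  271.5   6. ]
 [455.  270.5   6. ]] [ 513.8 -293.1   66. ] [ 516.3 -326.5   66. ] 14
400 [ 1.7 -4.   1.6  1.5  2.1 -3.  -5.9 -2.1]
401 [ 1.3  1.9  0.7  5.5 -3.4  2.1 -7.6 -7.2]
402 [-0.2  0.9  0.3 -1.3 -2.2 -0.9 -3.4  1.3]
403 [ 1.6  1.8 -5.7 -4.  69.8 66.8 57.3 -3.1]
404 [-3.8  3.4  4.6 -0.4 66.6 65.2 63.3 -1.7]
464 [ 1.5 -0.5 67.6 67.2 62.8 77.1 88.2 88.2]
466 [-3.6  0.6 72.3 64.7 64.3  4.5 -4.8  1.7]
468 [-4.1  2.  69.7 70.9 60.1 -4.2  2.3 -2.4]
470 [ 6.2  0.1 69.4 64.8 -1.4  0.8  1.8 -2.1]
472 [ 4.7 -1.  -7.2 -3.6  0.6  2.6 -4.2 -0.8]
[[   0.    -1.    -0.2   69.6]
 [   1.     0.    -0.     0.4]
 [   0.    -0.2    1.  -170.6]
 [   0.     0.     0.     1. ]] 65.70646984690485 317.8338640717041 236.83337999130543
wide 147 face c [554.  177.9 131.1] n [ 0.1  0.8 -0.6] tilt 34.751205524638785 yaw 80.09131220229544
nar 70 face c [462.9 207.8 136.1] n [-0.1 -0.9  0.3] tilt 19.136540673776658 yaw -97.56261830479455
```

```bash
python3 - <<'E'
from h import *
np.set_printoptions(precision=0,suppress=True,linewidth=220)
W=world(load('top'))
for r in range(180,275,8): print(r,[tuple(W[r,c].astype(int)) for c in range(300,364,9)])
print(go([605,165,270],220))
E
```

```text
180 [(np.int64(572), np.int64(52), np.int64(678)), (np.int64(572), np.int64(39), np.int64(676)), (np.int64(572), np.int64(26), np.int64(676)), (np.int64(576), np.int64(12), np.int64(662)), (np.int64(576), np.int64(0), np.int64(661)), (np.int64(576), np.int64(-14), np.int64(661)), (np.int64(576), np.int64(-27), np.int64(662)), (np.int64(576), np.int64(-40), np.int64(663))]
188 [(np.int64(560), np.int64(52), np.int64(677)), (np.int64(560), np.int64(39), np.int64(676)), (np.int64(560), np.int64(26), np.int64(676)), (np.int64(687), np.int64(1), np.int64(226)), (np.int64(687), np.int64(-19), np.int64(227)), (np.int64(746), np.int64(-52), np.int64(19)), (np.int64(752), np.int64(-78), np.int64(-2)), (np.int64(750), np.int64(-102), np.int64(5))]
196 [(np.int64(730), np.int64(68), np.int64(-3)), (np.int64(724), np.int64(44), np.int64(20)), (np.int64(725), np.int64(20), np.int64(14)), (np.int64(686), np.int64(0), np.int64(159)), (np.int64(644), np.int64(-15), np.int64(315)), (np.int64(639), np.int64(-33), np.int64(336)), (np.int64(723), np.int64(-75), np.int64(23)), (np.int64(730), np.int64(-1
[... 2699 characters left out ...]
64(19)), (np.int64(552), np.int64(20), np.int64(12)), (np.int64(551), np.int64(-2), np.int64(20)), (np.int64(551), np.int64(-26), np.int64(16)), (np.int64(552), np.int64(-50), np.int64(10)), (np.int64(552), np.int64(-73), np.int64(11)), (np.int64(554), np.int64(-99), np.int64(-6))]
268 [(np.int64(532), np.int64(68), np.int64(3)), (np.int64(532), np.int64(44), np.int64(0)), (np.int64(530), np.int64(21), np.int64(17)), (np.int64(530), np.int64(-2), np.int64(15)), (np.int64(530), np.int64(-26), np.int64(15)), (np.int64(530), np.int64(-49), np.int64(14)), (np.int64(532), np.int64(-74), np.int64(-1)), (np.int64(532), np.int64(-98), np.int64(-2))]
(array([-498., -193.,  -56.]), np.float64(-12.44))
```

Request:
{"method": "arm_command", "body": {
  "rows": [
    {"delta_pos": [-498, -193, -56], "roll": -12.4, "jaw": 60},
    {"delta_pos": [-498, -193, -56], "roll": -12.4, "jaw": 60},
    {"delta_pos": [-498, -193, -56], "roll": -12.4, "jaw": 60},
    {"delta_pos": [-498, -193, -56], "roll": -12.4, "jaw": 60},
    {"delta_pos": [-498, -193, -56], "roll": -12.4, "jaw": 60},
    {"delta_pos": [-498, -193, -56], "roll": -12.4, "jaw": 60},
    {"delta_pos": [-498, -193, -56], "roll": -12.4, "jaw": 60},
    {"delta_pos": [-498, -193, -56], "roll": -12.4, "jaw": 60},
    {"delta_pos": [-498, -193, -56], "roll": -12.4, "jaw": 60},
    {"delta_pos": [-498, -193, -56], "roll": -12.4, "jaw": 60},
    {"delta_pos": [-498, -193, -56], "roll": -12.4, "jaw": 60},
    {"delta_pos": [-498, -193, -56], "roll": -12.4, "jaw": 60},
    {"delta_pos": [-498, -193, -56], "roll": -12.4, "jaw": 60},
    {"delta_pos": [-498, -193, -56], "roll": -12.4, "jaw": 60},
    {"delta_pos": [-498, -193, -56], "roll": -12.4, "jaw": 60},
    {"delta_pos": [-498, -193, -56], "roll": -12.4, "jaw": 60},
    {"delta_pos": [-498, -193, -56], "roll": -12.4, "jaw": 60},
    {"delta_pos": [-498, -193, -56], "roll": -12.4, "jaw": 60}
  ]
}}

```text
time_s: 1.65
ee_pos: [603.9, 166.2, 268.5]
ee_rot: [179.8, -0.1, -140.2]
force: [0.3, 0.3, -0.0]
gripper_width: 54.4
gripper_force: 0.0
```

```bash
cat >> h.py <<'E'
def wgrab(tag):
    s=env.state(); d=grab('wrist'); R=Ro.from_euler('xyz',s['ee_rot'],degrees=True).as_matrix()
    T=np.eye(4); T[:3,:3]=R; T[:3,3]=s['ee_pos']; np.savez('w_'+tag+'.npz',T=T@d['T_tool_cam'],**{k:np.asarray(v) for k,v in d.items()})
    return d,s
def wray(tag,u,v):
    d=np.load('w_'+tag+'.npz'); f=240/np.tan(np.radians(float(d['fov_y']))/2)
    x=np.asarray(u,float)-d['cx']; y=np.asarray(v,float)-d['cy']; r=np.hypot(x,y)+1e-9; th=r/f
    D=np.stack([np.sin(th)*x/r,np.sin(th)*y/r,np.cos(th)],-1); return d['T'][:3,3],D@d['T'][:3,:3].T
def wworld(tag):
    d=np.load('w_'+tag+'.npz'); u,v=np.meshgrid(np.arange(640),np.arange(480)); C,D=wray(tag,u,v)
    zc=D@d['T'][:3,2]; return C+D*(d['z_map']/np.maximum(zc,.05))[...,None]
E
python3 - <<'E'
from h import *
d,s=wgrab('a'); print(s['time_s'],s['ee_pos'],s['ee_rot'],s['force'])
cv2.imwrite('pics/wa.png',d['img'])
E
```

```text
1.65 [603.94003665 166.15563832 268.49001163] [ 1.79838825e+02 -1.42390185e-01 -1.40179395e+02] [ 0.27034781  0.30956129 -0.04393584]
```

View pics/wa.png

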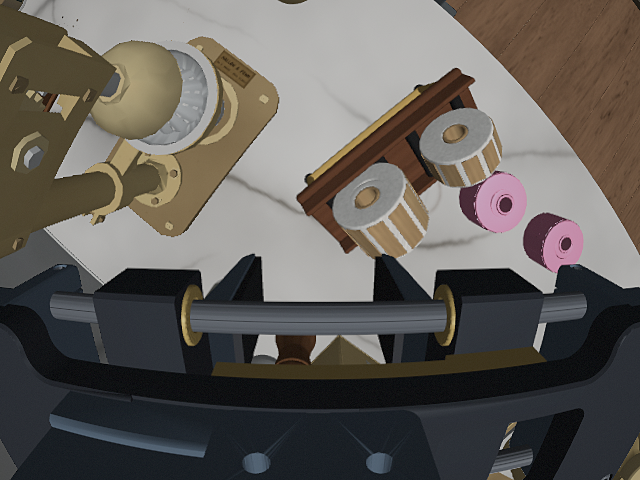

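```bash
python3 - <<'E'
from h import *
np.set_printoptions(precision=2,suppress=True,linewidth=200)
d=np.load('w_a.npz'); W=wworld('a'); hsv=cv2.cvtColor(d['img'],cv2.COLOR_BGR2HSV)
for nm,(u,v) in dict(wide=(390,190),nar=(470,140)).items():
    for k,c in (('wide',(368,197)),('nar',(455,132))):
        if k==nm: core=c
    # grey mask
    m=((hsv[...,1]<45)&(hsv[...,2]>80)&(hsv[...,2]<215)).astype(np.uint8)
    roi=np.zeros_like(m); cv2.circle(roi,core,50,1,-1); z=(W[...,2]>80); m=m*roi*z
    m=cv2.morphologyEx(m.astype(np.uint8),cv2.MORPH_OPEN,np.ones((3,3)))
    n,l,st,_=cv2.connectedComponentsWithStats(m); i=1+st[1:,4].argmax(); m=(l==i).astype(np.uint8)
    q=W[m>0]; 
    for _ in range(8):
        c=q.mean(0); nn=np.linalg.svd(q-c,full_matrices=False)[2][2]; q=q[abs((q-c)@nn)<3]
    nn*=np.sign(nn[2]); print(nm,st[i],len(q),'tilt',np.degrees(np.arcsin(nn[2])),'yaw',np.degrees(np.arctan2(nn[1],nn[0])),c)
    h=np.degrees(np.arctan2(nn[1],nn[0]))
    # outer contour -> plane
    # use the nominal tilt, yaw from fit
    cs,_=cv2.findContours(m,cv2.RETR_CCOMP,cv2.CHAIN_APPROX_NONE)
    cs=sorted(cs,key=cv2.contourArea,reverse=True)[:2]
    N=nn; X=np.array([-N[1],N[0],0]);X/=np.linalg.norm(X); Y=np.cross(N,X)
    for cc in cs:
        C,D=wray('a',cc[:,0,0],cc[:,0,1]); P=C+D*(((c-C)@N)/(D@N))[:,None]
        p=np.stack([(P-c)@X,(P-c)@Y],1).astype(np.float32)
        (ex,ey),ax,an=cv2.fitEllipse(p); A=np.c_[2*p,np.ones(len(p))]; s=np.linalg.lstsq(A,(p**2).sum(1),rcond=None)[0]
        print('  ell',ex,ey,ax,'bbox c',(p.max(0)+p.min(0))/2,np.ptp(p,0),'circ',s[:2],np.sqrt(s[2]+s[0]**2+s[1]**2),'world',c+ex*X+ey*Y)
    print('  X,Y',X,Y)
E
```

```text
wide [ 332  163   83   84 3396] 821 tilt 26.465478724000544 yaw -99.90728936176346 [554.94 185.02 144.3 ]
  ell 0.905102014541626 -3.9576425552368164 (66.03185272216797, 88.84066772460938) bbox c [0.6  4.55] [68.55 91.79] circ [ 1.09 -1.84] 37.81367814477335 world [555.53 183.13 140.76]
  ell 2.8613452911376953 -8.546420097351074 (24.293670654296875, 25.89307403564453) bbox c [ 3.34 -8.84] [24.35 26.31] circ [ 2.83 -8.55] 12.55789819646401 world [557.11 180.77 136.65]
  X,Y [ 0.99 -0.17  0.  ] [0.08 0.44 0.9 ]
nar [ 419  108   75   73 3055] 697 tilt 26.764445144680053 yaw -100.68517289748719 [467.85 207.46 135.96]
  ell -1.403935432434082 -2.632175922393799 (64.91563415527344, 90.07720947265625) bbox c [-2.94  3.29] [69.16 94.65] circ [-0.73 -0.64] 38.576993938170006 world [466.26 206.55 133.61]
  ell -3.654090404510498 -8.196762084960938 (24.740291595458984, 27.028602600097656) bbox c [-3.3  -8.32] [25.71 27.12] circ [-3.66 -8.2 ] 12.98373577154951 world [463.58 204.51 128.64]
  X,Y [ 0.98 -0.19  0.  ] [0.08 0.44 0.89]
```

```bash
python3 - <<'E'
from h import *
d=np.load('w_a.npz'); cv2.imwrite('pics/wa2.png',cv2.resize(d['img'][95:260,310:520],None,fx=3.5,fy=3.5,interpolation=cv2.INTER_CUBIC))
E
```

```text
(no output)
```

View pics/wa2.png

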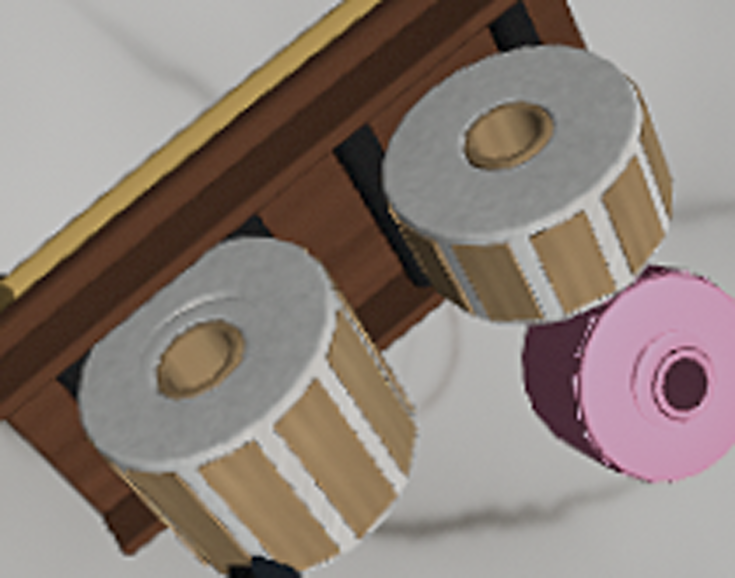

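```bash
python3 - <<'E'
from h import *
from scipy.optimize import least_squares
np.set_printoptions(precision=2,suppress=True,linewidth=200)
d=np.load('w_a.npz'); o=np.array([310,95])
# crop coords -> image: u=o+(x+.5)/3.5-.5
P=dict(wide=dict(seed=(120,420),core=(200,362),z=133.5),nar=dict(seed=(450,200),core=(510,136),z=128))
hsv=cv2.cvtColor(cv2.resize(d['img'][95:260,310:520],None,fx=3.5,fy=3.5,interpolation=cv2.INTER_CUBIC),cv2.COLOR_BGR2HSV)
psi=np.radians(-100.3); N=np.array([np.cos(psi)*np.cos(np.radians(28)),np.sin(psi)*np.cos(np.radians(28)),np.sin(np.radians(28))])
X=np.array([-N[1],N[0],0]);X/=np.linalg.norm(X);Y=np.cross(N,X)
E={'wide':[(80,405),(84,440),(110,462),(155,472),(200,464),(250,437),(295,398),(325,350),(336,305),(325,270),(300,248),(265,238)],
'nar':[(384,190),(390,215),(420,236),(475,243),(530,228),(585,196),(622,160),(640,115),(632,80),(600,55),(545,45),(490,57),(440,88),(405,125)]}
def ray(p): p=np.atleast_2d(p); return wray('a',o[0]+(p[:,0]+.5)/3.5-.5,o[1]+(p[:,1]+.5)/3.5-.5)
for k in E:
    C,D=ray(E[k]); 
    # orange core centroid (ring+hole) by saturation
    cx,cy=P[k]['core']; m=np.zeros(hsv.shape[:2],np.uint8); cv2.circle(m,(cx,cy),60,1,-1); m&=(hsv[...,1]>60).astype(np.uint8)
    n,l,st,cen=cv2.connectedComponentsWithStats(m); i=l[cy,cx]; cc=cen[i]
    def res(c):
        c0=np.array([c[0],c[1],P[k]['z']]); Q=C+D*(((c0-C)@N)/(D@N))[:,None]; return np.linalg.norm(Q-c0,axis=1)-c[2]
    s=least_squares(res,[515,190,35],loss='soft_l1'); c0=np.array([s.x[0],s.x[1],P[k]['z']])
    C2,D2=ray(cc); q=(C2+D2*(((c0-C2)@N)/(D2@N))[:,None])[0]
    print(k,'centre',c0,'R',s.x[2],'rms',s.fun.std(),'core px',cc,st[i],'core off X,Y',(q-c0)@X,(q-c0)@Y,q)
E
```

```text
wide centre [555.02 180.28 133.5 ] R 35.141761659729816 rms 0.33722622407464664 core px [199.43 359.39] [ 157  321   87   78 4790] core off X,Y 1.917631271272563 2.6844072774272525 [557.13 181.18 135.87]
nar centre [443.36 -26.2  128.  ] R 361.3858945765372 rms 2.3324327192093783e-14 core px [507.72 135.61] [ 465  102   88   68 4396] core off X,Y 79.51407737884207 352.529823273827 [551.18 122.42 439.27]
```

```bash
python3 - <<'E'
from h import *
from scipy.optimize import least_squares
np.set_printoptions(precision=2,suppress=True,linewidth=200)
o=np.array([310,95]); psi=np.radians(-100.3); N=np.array([np.cos(psi)*np.cos(np.radians(28)),np.sin(psi)*np.cos(np.radians(28)),np.sin(np.radians(28))])
X=np.array([-N[1],N[0],0]);X/=np.linalg.norm(X);Y=np.cross(N,X)
E=[(384,190),(390,215),(420,236),(475,243),(530,228),(585,196),(622,160),(640,115),(632,80),(600,55),(545,45),(490,57),(440,88),(405,125)]
def ray(p): p=np.atleast_2d(p); return wray('a',o[0]+(p[:,0]+.5)/3.5-.5,o[1]+(p[:,1]+.5)/3.5-.5)
C,D=ray(E)
def res(c):
    c0=np.array([c[0],c[1],128]); Q=C+D*(((c0-C)@N)/(D@N))[:,None]; return np.linalg.norm(Q-c0,axis=1)-c[2]
s=least_squares(res,[464,206,35]); c0=np.array([s.x[0],s.x[1],128])
C2,D2=ray((507.7,135.6)); q=(C2+D2*(((c0-C2)@N)/(D2@N))[:,None])[0]
print(c0,s.x[2],s.fun.std(),(q-c0)@X,(q-c0)@Y)
E
```

```text
[463.95 205.16 128.  ] 34.94288347529099 0.9387807885230272 -0.5415456638428671 -0.5239971039454296
```

```bash
python3 - <<'E'
from h import *
print(go([390,70,250],150)); print(go([507,-212,160],93))
E
```

```text
(array([225.8,  63.1,  19.2]), np.float64(13.97))
(array([ 316.4, -228.7,  108.7]), np.float64(25.37))
```

Request:
{"method": "arm_command", "body": {
  "rows": [
    {"delta_pos": [226, 63, 19], "roll": 14, "jaw": 50},
    {"delta_pos": [226, 63, 19], "roll": 14, "jaw": 50},
    {"delta_pos": [226, 63, 19], "roll": 14, "jaw": 50},
    {"delta_pos": [226, 63, 19], "roll": 14, "jaw": 50},
    {"delta_pos": [226, 63, 19], "roll": 14, "jaw": 50},
    {"delta_pos": [226, 63, 19], "roll": 14, "jaw": 50},
    {"delta_pos": [316, -229, 109], "roll": 25.4, "jaw": 50},
    {"delta_pos": [316, -229, 109], "roll": 25.4, "jaw": 50},
    {"delta_pos": [316, -229, 109], "roll": 25.4, "jaw": 50},
    {"delta_pos": [316, -229, 109], "roll": 25.4, "jaw": 50},
    {"delta_pos": [316, -229, 109], "roll": 25.4, "jaw": 50},
    {"delta_pos": [316, -229, 109], "roll": 25.4, "jaw": 50},
    {"delta_pos": [316, -229, 109], "roll": 25.4, "jaw": 50},
    {"delta_pos": [316, -229, 109], "roll": 25.4, "jaw": 50},
    {"delta_pos": [316, -229, 109], "roll": 25.4, "jaw": 50},
    {"delta_pos": [316, -229, 109], "roll": 25.4, "jaw": 50},
    {"delta_pos": [316, -229, 109], "roll": 25.4, "jaw": 50},
    {"delta_pos": [316, -229, 109], "roll": 25.4, "jaw": 50},
    {"delta_pos": [316, -229, 109], "roll": 25.4, "jaw": 50},
    {"delta_pos": [316, -229, 109], "roll": 25.4, "jaw": 50}
  ]
}}

```text
time_s: 3.37
ee_pos: [509.8, -212.3, 162.2]
ee_rot: [179.9, 0.1, 93.0]
force: [0.9, 0.4, 1.0]
gripper_width: 45.5
gripper_force: 0.0
```

```bash
python3 - <<'E'
from h import *
d,s=wgrab('b'); print(s['time_s'],s['ee_pos'],s['ee_rot'],s['force'])
cv2.imwrite('pics/wb.png',d['img'])
E
```

```text
3.3667 [ 509.8421503  -212.27834066  162.20052756] [1.79876539e+02 8.46169331e-02 9.30262549e+01] [0.88690055 0.40445494 1.02780511]
```

View pics/wb.png

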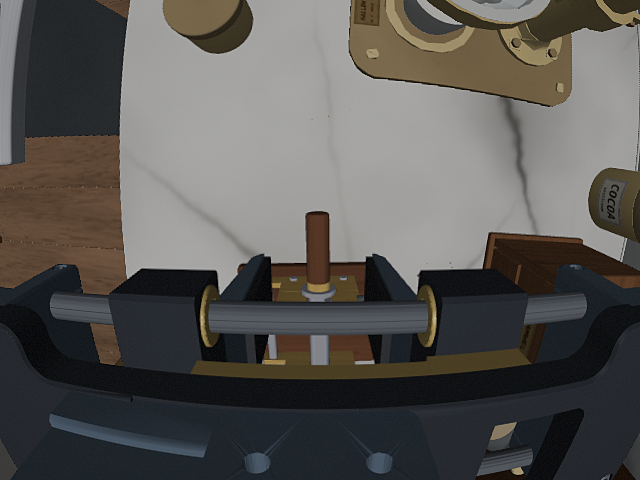

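```bash
python3 - <<'E'
from h import *
np.set_printoptions(precision=1,suppress=True,linewidth=200)
d=np.load('w_b.npz'); hsv=cv2.cvtColor(d['img'],cv2.COLOR_BGR2HSV); 
m=((hsv[...,1]>110)&(hsv[...,2]<150)).astype(np.uint8); m[:205]=0; m[284:]=0; m[:,:300]=0; m[:,336:]=0
for v in (214,225,240,255,270,280):
    x=np.where(m[v])[0]; C,D=wray('b',[x.min()-.5,x.max()+.5,(x.min()+x.max())/2],[v]*3); P=C+D*((60-C[2])/D[:,2])[:,None]
    print(v,x.min(),x.max(),P[2],'w',np.linalg.norm(P[1]-P[0]))
for v in (211,213,288,293,298): 
    C,D=wray('b',319,v); print(v,C+D*((60-C[2])/D[2]))
print(go([510,-212,48],93))
E
```

```text
214 307 327 [ 508.  -194.7   60. ] w 15.682884720124978
225 307 328 [ 508.8 -203.    60. ] w 16.538584312854123
240 307 328 [ 509.4 -214.7   60. ] w 16.704602692615953
255 307 328 [ 510.1 -226.6   60. ] w 16.89257026501956
270 300 335 [ 510.7 -238.8   60. ] w 28.002272796264666
280 300 335 [ 511.2 -247.1   60. ] w 28.255600853425538
211 [ 509.4 -192.3   60. ]
213 [ 509.4 -193.8   60. ]
288 [ 512.7 -253.8   60. ]
293 [ 513.  -258.1   60. ]
298 [ 513.2 -262.5   60. ]
(array([  0.5,   0.1, 114. ]), np.float64(-0.0))
```

Request:
{"method": "arm_command", "body": {
  "rows": [
    {"delta_pos": [-1, 2, 60], "roll": 0, "jaw": 50},
    {"delta_pos": [-1, 2, 60], "roll": 0, "jaw": 50},
    {"delta_pos": [-1, 2, 60], "roll": 0, "jaw": 50},
    {"delta_pos": [-1, 2, 60], "roll": 0, "jaw": 50},
    {"delta_pos": [-1, 2, 60], "roll": 0, "jaw": 50}
  ]
}}

```text
time_s: 3.83
ee_pos: [512.3, -214.0, 102.4]
ee_rot: [179.9, 0.1, 92.8]
force: [0.2, 0.5, 0.2]
gripper_width: 45.3
gripper_force: 0.0
```

```bash
python3 - <<'E'
from h import *
print(env.state()['ee_pos'],env.state()['force'],go([509.4,-213,46],93.1))
E
```

```text
[ 512.34150881 -214.0326451   102.43664845] [0.21184003 0.47491941 0.18642215] (array([ 1.3, -3. , 56.4]), np.float64(-0.05))
```

Request:
{"method": "arm_command", "body": {
  "rows": [
    {"delta_pos": [1, -3, 30], "roll": 0, "jaw": 50},
    {"delta_pos": [1, -3, 56], "roll": 0, "jaw": 50},
    {"delta_pos": [1, -3, 56], "roll": 0, "jaw": 50},
    {"delta_pos": [1, -3, 56], "roll": 0, "jaw": 0},
    {"delta_pos": [1, -3, 56], "roll": 0, "jaw": 0},
    {"delta_pos": [1, -3, 56], "roll": 0, "jaw": 0},
    {"delta_pos": [1, -3, 56], "roll": 0, "jaw": 0},
    {"delta_pos": [1, -3, 56], "roll": 0, "jaw": 0}
  ],
  "squeeze": 55
}}

```text
time_s: 4.5
ee_pos: [509.4, -213.3, 46.3]
ee_rot: [179.8, 0.1, 92.8]
force: [0.9, 0.6, 1.0]
gripper_width: 16.6
gripper_force: 54.9
```

```bash
python3 - <<'E'
from h import *
s=env.state();print(s['ee_pos'],s['ee_rot'],s['force'],s['torque'],s['gripper_width'],s['gripper_force'])
E
```

```text
[ 509.35338354 -213.34015536   46.31803937] [1.79822280e+02 8.11593292e-02 9.28104201e+01] [0.85786443 0.64627111 0.98990343] [-0.06870188 -0.129641    0.16548937] 16.58418881488364 54.85847890377045
```

Request:
{"method": "arm_command", "body": {
  "rows": [
    {"delta_pos": [0, 0, -4], "roll": 0, "jaw": 0},
    {"delta_pos": [0, 0, -8], "roll": 0, "jaw": 0},
    {"delta_pos": [0, 0, -12], "roll": 0, "jaw": 0},
    {"delta_pos": [0, 0, -16], "roll": 0, "jaw": 0},
    {"delta_pos": [0, 0, -20], "roll": 0, "jaw": 0},
    {"delta_pos": [0, 0, -30], "roll": 0, "jaw": 0},
    {"delta_pos": [0, 0, -45], "roll": 0, "jaw": 0},
    {"delta_pos": [0, 0, -60], "roll": 0, "jaw": 0},
    {"delta_pos": [0, 0, -60], "roll": 0, "jaw": 0}
  ]
}}

```text
time_s: 5.25
ee_pos: [509.2, -213.4, 108.5]
ee_rot: [179.8, 0.1, 92.7]
force: [0.7, -0.5, -1.5]
gripper_width: 16.8
gripper_force: 54.9
```

```bash
python3 - <<'E'
from h import *
np.set_printoptions(precision=1,suppress=True,linewidth=200)
s=env.state();print(s['ee_pos'],s['ee_rot'],s['force'],s['torque'],s['gripper_width'],s['gripper_force'])
d,s=wgrab('c'); t=grab('top'); sc=grab('scene')
o=np.zeros((600,800,3),np.uint8); o[:330,:]=0
a=cv2.resize(t['img'][235:315,385:485],(400,320),interpolation=cv2.INTER_CUBIC); b=cv2.resize(sc['img'][150:230,345:445],(400,320),interpolation=cv2.INTER_CUBIC)
o[:320,:400]=a;o[:320,400:]=b;o[320:600,:560]=d['img'][180:460,40:600]
cv2.imwrite('pics/c.png',o)
W=world(t)
for c in range(398,474,5): print(c,W[262:284:2,c,2])
E
```

```text
[ 509.2 -213.4  108.5] [179.8   0.1  92.7] [ 0.7 -0.5 -1.5] [-0.  0.  0.] 16.78507675756482 54.929861426353455
398 [-0.8 -0.3  5.3 -0.4  2.2  3.7  0.9  1.9 -0.1  2.6 -1. ]
403 [  6.3   1.3   1.5   2.8  -2.8  -2.2 451.  466.1 476.1 491.1 505.1]
408 [453.  466.1 478.7 492.4 501.8 517.6 529.1 539.1 551.1 552.9 557.1]
413 [527.7 534.8 540.3 539.3 543.6 542.4 547.2 548.6 550.6 554.1 553.3]
418 [531.2 532.4 533.  538.8 535.3 541.3 543.7 542.1 291.7 290.8 289.2]
423 [441.1 375.9 367.9 358.2 341.5 336.8 317.5 295.4 272.4 285.8 286. ]
428 [458.1 449.1 400.5 399.2 367.9 348.2 336.7 320.1 294.1 288.1 286.6]
433 [462.7 458.9 444.4 403.2 401.  373.4 350.3 329.5 295.7 284.3 282.4]
438 [463.4 456.9 457.3 446.2 403.  403.7 344.5 295.7 289.3 288.9 286.5]
443 [468.6 463.8 460.2 454.5 447.7 404.5 286.6 287.3 285.7 286.  283.7]
448 [469.8 467.8 463.7 459.4 454.3 446.7  17.   14.7  14.6  12.6  15.5]
453 [470.9 471.7 470.4 464.3 461.3 455.8 449.9  16.4  16.9  18.5  15.5]
458 [475.9 476.6 470.6 471.9 466.9 458.6 455.7 438.  441.4 451.5 458. ]
463 [477.8 477.8 474.4 470.1 462.1 468.5 473.4 478.8 486.2 494.5 494.3]
468 [476.4 482.1 488.4 496.9 498.9 506.6 517.1 519.3 522.4 527.3 529.8]
473 [503.5 503.2 507.2 511.7 512.7 518.1 520.7 523.4 521.2 522.7 526.3]
```

View pics/c.png

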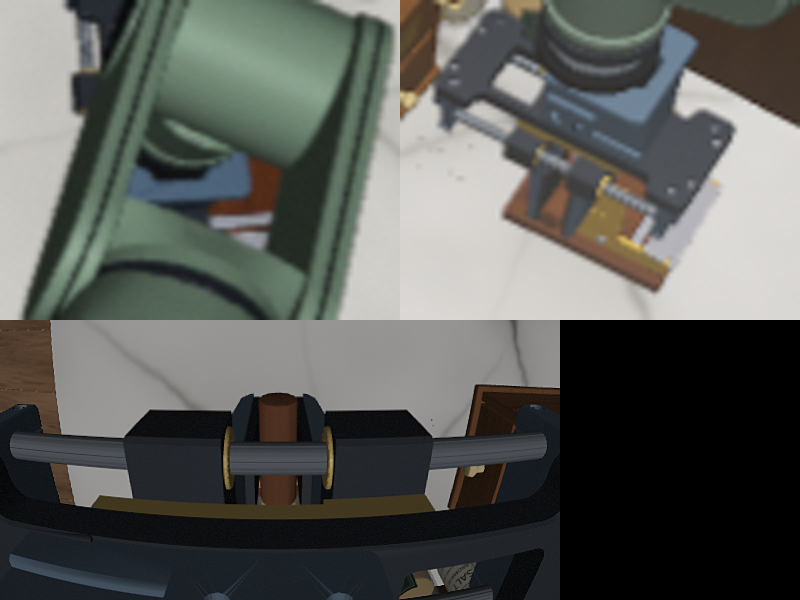

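Request:
{"method": "arm_command", "body": {
  "rows": [
    {"delta_pos": [37, -18, 0], "roll": 0, "jaw": 0},
    {"delta_pos": [37, -18, 0], "roll": 0, "jaw": 0},
    {"delta_pos": [37, -18, 15], "roll": 0, "jaw": 0},
    {"delta_pos": [37, -18, 20], "roll": 0, "jaw": 0},
    {"delta_pos": [37, -18, 23], "roll": 0, "jaw": 0},
    {"delta_pos": [37, -18, 26], "roll": 0, "jaw": 0},
    {"delta_pos": [37, -18, 29], "roll": 0, "jaw": 0},
    {"delta_pos": [37, -18, 32], "roll": 0, "jaw": 0},
    {"delta_pos": [37, -18, 34], "roll": 0, "jaw": 0},
    {"delta_pos": [37, -18, 34], "roll": 0, "jaw": 0}
  ],
  "squeeze": 20
}}

```text
time_s: 6.23
ee_pos: [488.2, -176.9, 70.6]
ee_rot: [-180.0, -0.0, 92.8]
force: [-0.7, 0.1, 1.7]
gripper_width: 17.6
gripper_force: 20.0
```

```bash
cat >> h.py <<'E'
def st():
    np.set_printoptions(precision=2,suppress=True,linewidth=200)
    s=env.state(); print('t',round(s['time_s'],2),s['ee_pos'],s['ee_rot'],'F',s['force'],'M',s['torque'],'w',round(s['gripper_width'],2),round(s['gripper_force'],1)); return s
def handle_tilt(tag,show=False):
    "pitch of the handle from the wrist depth: fit of wood-coloured points, tip-up positive"
    d=np.load('w_'+tag+'.npz'); W=wworld(tag); hsv=cv2.cvtColor(d['img'],cv2.COLOR_BGR2HSV)
    m=(hsv[...,0]<15)&(hsv[...,1]>110)&(hsv[...,2]>40); m[:,:300]=0; m[:,340:]=0; m&=d['z_map']>0
    s=env.state(); R=Ro.from_euler('xyz',s['ee_rot'],degrees=True).as_matrix(); Q=(W[m]-s['ee_pos'])@R
    ok=(abs(Q[:,1])<5)&(Q[:,0]>-25)&(Q[:,0]<40)&(abs(Q[:,2])<80); Q=Q[ok]
    return Q
E
python3 - <<'E'
from h import *
st(); d,s=wgrab('d'); Q=handle_tilt('d'); print(len(Q))
for a in range(-20,40,4):
    k=(Q[:,0]>=a)&(Q[:,0]<a+4)
    if k.sum()>5: print(a,k.sum(),np.median(Q[k],0))
E
```

```text
t 6.23 [ 488.24 -176.93   70.58] [-179.97   -0.01   92.78] F [-0.71  0.06  1.7 ] M [-0.08  0.16 -0.04] w 17.63 20.0
1462
-20 180 [-17.94  -0.37 -23.66]
-16 102 [-14.82  -0.38 -23.48]
0 82 [  3.13   0.48 -20.81]
4 197 [  5.94   0.03 -20.51]
8 210 [  9.98   0.24 -20.04]
12 203 [ 13.98   0.02 -19.58]
16 217 [ 18.08   0.01 -18.93]
20 51 [ 20.35  -0.42 -18.17]
```

Request:
{"method": "arm_command", "body": {
  "rows": [
    {"delta_pos": [0, 0, 4], "roll": 0, "jaw": 0},
    {"delta_pos": [-1, 0, 8], "roll": 0, "jaw": 0},
    {"delta_pos": [-1, 0, 12], "roll": 0, "jaw": 0},
    {"delta_pos": [-2, 0, 16], "roll": 0, "jaw": 0},
    {"delta_pos": [-3, 0, 20], "roll": 0, "jaw": 0},
    {"delta_pos": [-4, 0, 24], "roll": 0, "jaw": 0},
    {"delta_pos": [-5, 0, 27], "roll": 0, "jaw": 0},
    {"delta_pos": [-7, 0, 30], "roll": 0, "jaw": 0},
    {"delta_pos": [-7, 0, 30], "roll": 0, "jaw": 0}
  ],
  "squeeze": 20
}}

```text
time_s: 7.03
ee_pos: [488.5, -183.7, 40.2]
ee_rot: [-180.0, -0.0, 92.8]
force: [1.5, 2.7, 1.3]
gripper_width: 17.4
gripper_force: 20.0
```

```bash
cat >> h.py <<'E'
def tilt(tag):
    st(); wgrab(tag); Q=handle_tilt(tag); k=(Q[:,0]<22); Q=Q[k]
    for _ in range(4):
        p=np.polyfit(Q[:,0],Q[:,2],1); r=Q[:,2]-np.polyval(p,Q[:,0]); Q=Q[abs(r)<2.5*max(r.std(),.5)]
    print('tilt',np.degrees(np.arctan(p[0])),'top z at 0',p[1],'n',len(Q),'x',Q[:,0].min(),Q[:,0].max())
    a=np.arctan(p[0]); print('axis z at tool x=0:',p[1]+9/np.cos(a))
    h=handle_tilt(tag); h=h[h[:,0]>0]; b=[ (x,h[(h[:,0]>=x)&(h[:,0]<x+3)]) for x in range(0,39,3)]; print([(x,len(q),np.round(np.median(q[:,2]),1)) for x,q in b if len(q)>5])
E
python3 - <<'E'
from h import *
tilt('e')
E
```

```text
t 7.03 [ 488.53 -183.72   40.17] [-179.96   -0.05   92.77] F [1.47 2.69 1.31] M [ 0.18 -0.03  0.07] w 17.43 20.0
tilt 27.699816464781428 top z at 0 -23.034134710170328 n 1696 x -22.578713137623712 21.114000061300494
axis z at tool x=0: -12.869181403101772
[(0, 24, np.float64(-20.8)), (3, 180, np.float64(-20.7)), (6, 164, np.float64(-19.0)), (9, 181, np.float64(-17.5)), (12, 170, np.float64(-16.1)), (15, 175, np.float64(-14.3)), (18, 169, np.float64(-12.7)), (21, 6, np.float64(-12.3))]
```

```bash
python3 - <<'E'
from h import *
np.set_printoptions(precision=0,suppress=True,linewidth=220)
W=world(grab('top')); W2=world(grab('scene'))
for Wx in (W,W2):
    p=Wx.reshape(-1,3); k=(p[:,0]>560)&(p[:,0]<760)&(p[:,1]>90)&(p[:,1]<520)&(p[:,2]>12)&(p[:,2]<500); p=p[k]
    # max-height grid 20 mm
    H=np.zeros((10,22)); 
    for x,y,z in p: i,j=int((x-560)//20),int((y-90)//20); H[i,j]=max(H[i,j],z)
    print('cols y=90+20j'); print(H)
E
```

```text
cols y=90+20j
[[  0.   0. 111. 124. 159. 166. 156. 148.   0.  12.   0.   0.   0.   0.   0.   0.   0.   0.   0.   0.   0.   0.]
 [  0.   0. 115. 130. 155. 158. 148. 138.   0.   0.   0.   0.   0.   0.   0.   0.   0.   0.   0.   0.   0.   0.]
 [  0.   0. 115. 118.  91.  87.  93.   0.   0.   0.   0.   0.   0.   0.   0.   0.   0.   0.   0.   0.   0.   0.]
 [  0.   0.   0.   0.   0.   0.   0.   0.   0.   0.  13.   0.   0.   0.   0.   0.   0.   0.   0.   0.   0.   0.]
 [  0.   0.   0.   0.   0.   0.   0.   0.   0.   0.   0.   0.   0.   0.   0.   0.   0.   0.   0.   0.   0.   0.]
 [  0.   0.   0.   0.   0.   0.   0.   0.   0.   0.   0.   0.   0.   0.   0.   0.   0.   0.   0.   0.   0.   0.]
 [  0.   0.   0.   0.   0.   0.   0.   0.   0.   0.   0.   0.   0.   0.   0.   0.   0.   0.   0.   0.   0.   0.]
 [  0.   0.   0.   0.   0.   0.   0.   0.   0.   0.  89.  91.  93.  93.  93.  94.  96.  92.  87.   0.   0.   0.]
 [  0.   0.  81. 100.   0.   0.   0.  29. 116.  20.  96.  96.  95.  95.  97.  96.  95.  95.  88.   0.   0.   0.]
 [  0.  33.  89.  97.  93.   0.   0.  33.   0.  47.  96.  95.  93.  9
[... 489 characters left out ...]
   0.   0.   0.   0.]
 [  0.   0.   0.   0.   0.   0.   0.   0.   0.   0.   0.   0.   0.   0.   0.   0.   0.   0.   0.   0.   0.   0.]
 [  0.   0.   0.   0.   0.   0.   0.   0.   0.   0.   0.   0.   0.   0.   0.   0.   0.   0.   0.   0.   0.   0.]
 [  0.   0.   0.   0.   0.   0.   0.   0.   0.   0.   0.   0.   0.   0.   0.   0.   0.   0.   0.   0.   0.   0.]
 [  0.   0.   0.   0.   0.   0.   0.   0.   0.   0.  93.  97.  95.  95.  96.  95.  94.  95.  91.   0.   0.   0.]
 [  0.   0.   0. 110.  48.   0.   0. 130. 136. 128.  96.  97.  95.  96.  95.  97.  96.  96.  95.   0.   0.   0.]
 [  0.   0. 128. 170. 132.  87.   0. 140. 157. 141.  95.  96.  96.  96.  95.  95.  95.  96.  96.   0.   0.   0.]]
```

```bash
python3 - <<'E'
from h import *
print(go([470,-150,205],92.8),go([375,30,205],92.8),go([480,240,205],85),go([598,412,120],80))
E
```

```text
(array([  34.6,  -17. , -164.3]), np.float64(-0.01)) (array([ 219. , -103.2, -164.1]), np.float64(-0.01)) (array([ 423.7,   11.9, -164.1]), np.float64(1.55)) (array([589.7, 138.1, -79.1]), np.float64(2.55))
```

Request:
{"method": "arm_command", "body": {
  "rows": [
    {"delta_pos": [0, 0, -5], "roll": 0, "jaw": 0},
    {"delta_pos": [5, 0, -20], "roll": 0, "jaw": 0},
    {"delta_pos": [10, 0, -50], "roll": 0, "jaw": 0},
    {"delta_pos": [20, -10, -85], "roll": 0, "jaw": 0},
    {"delta_pos": [30, -15, -120], "roll": 0, "jaw": 0},
    {"delta_pos": [35, -17, -155], "roll": 0, "jaw": 0},
    {"delta_pos": [65, -32, -164], "roll": 0, "jaw": 0},
    {"delta_pos": [100, -47, -164], "roll": 0, "jaw": 0},
    {"delta_pos": [135, -62, -164], "roll": 0, "jaw": 0},
    {"delta_pos": [170, -80, -164], "roll": 0, "jaw": 0},
    {"delta_pos": [205, -97, -164], "roll": 0, "jaw": 0},
    {"delta_pos": [235, -95, -164], "roll": 0, "jaw": 0},
    {"delta_pos": [268, -75, -164], "roll": 0, "jaw": 0},
    {"delta_pos": [300, -58, -164], "roll": 0.5, "jaw": 0},
    {"delta_pos": [333, -40, -164], "roll": 1, "jaw": 0},
    {"delta_pos": [367, -20, -164], "roll": 1.5, "jaw": 0},
    {"delta_pos": [400, -2, -164], "roll": 1.5, "jaw": 0},
    {"delta_pos": [424, 12, -164], "roll": 1.6, "jaw": 0}
  ],
  "squeeze": 60
}}

```text
time_s: 8.68
ee_pos: [481.2, 242.9, 205.1]
ee_rot: [179.9, -0.0, 84.8]
force: [1.0, -0.4, -0.9]
gripper_width: 17.0
gripper_force: 60.0
```

```bash
python3 - <<'E'
from h import *
tilt('f'); print(go([598,412,120],80),go([598,412,16],80))
E
```

```text
t 8.68 [481.24 242.93 205.14] [179.92  -0.05  84.84] F [ 1.02 -0.42 -0.89] M [-0.03  0.07  0.04] w 17.03 60.0
tilt 27.607190825433758 top z at 0 -21.081427281664485 n 1551 x -24.974306444574886 17.266330528144234
axis z at tool x=0: -10.925080787763216
[(0, 173, np.float64(-20.3)), (3, 172, np.float64(-19.0)), (6, 169, np.float64(-17.3)), (9, 160, np.float64(-15.7)), (12, 165, np.float64(-14.3)), (15, 102, np.float64(-13.2))]
(array([174.3,  98.6,  86.3]), np.float64(0.98)) (array([173.7,  98.2, 190.3]), np.float64(0.98))
```

Request:
{"method": "arm_command", "body": {
  "rows": [
    {"delta_pos": [35, 20, 15], "roll": 0.4, "jaw": 0},
    {"delta_pos": [70, 40, 35], "roll": 0.8, "jaw": 0},
    {"delta_pos": [105, 60, 50], "roll": 1, "jaw": 0},
    {"delta_pos": [140, 80, 70], "roll": 1, "jaw": 0},
    {"delta_pos": [174, 98, 86], "roll": 1, "jaw": 0},
    {"delta_pos": [174, 98, 120], "roll": 1, "jaw": 0},
    {"delta_pos": [174, 98, 155], "roll": 1, "jaw": 0},
    {"delta_pos": [174, 98, 185], "roll": 1, "jaw": 0},
    {"delta_pos": [174, 98, 188], "roll": 1, "jaw": 0},
    {"delta_pos": [174, 98, 188], "roll": 1, "jaw": 0}
  ]
}}

```text
time_s: 9.57
ee_pos: [592.4, 403.4, 14.9]
ee_rot: [-179.8, 0.2, 79.8]
force: [0.4, 0.3, -0.2]
gripper_width: 16.8
gripper_force: 60.0
```

```bash
python3 - <<'E'
from h import *
tilt('g'); a=grab('top'); b=grab('scene')
o=np.zeros((480,800,3),np.uint8); o[:,:400]=cv2.resize(a['img'][200:320,130:230],(400,480),interpolation=cv2.INTER_CUBIC)
o[:400,400:]=cv2.resize(b['img'][250:410,150:310],(400,400),interpolation=cv2.INTER_CUBIC)
cv2.imwrite('pics/g.png',o)
E
```

```text
t 9.57 [592.42 403.38  14.89] [-179.8     0.21   79.78] F [ 0.37  0.33 -0.19] M [-0.    0.01 -0.06] w 16.79 60.0
tilt 27.575427238557552 top z at 0 -19.622323355889833 n 1663 x -24.618559447852654 19.754214525356794
axis z at tool x=0: -9.468918885490345
[(0, 110, np.float64(-18.2)), (3, 171, np.float64(-17.5)), (6, 174, np.float64(-16.0)), (9, 176, np.float64(-14.2)), (12, 178, np.float64(-12.6)), (15, 170, np.float64(-11.1)), (18, 88, np.float64(-10.0))]
```

View pics/g.png

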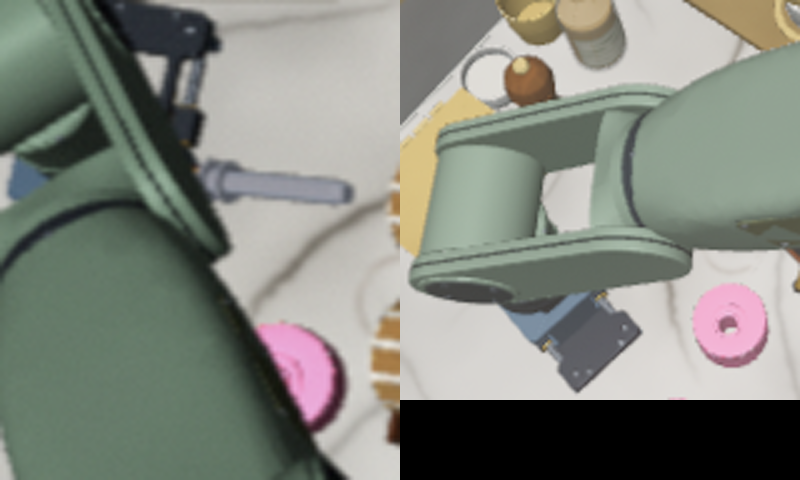

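```bash
cat >> h.py <<'E'
def shaft(n='top'):
    d=load(n); W=world(d); hsv=cv2.cvtColor(d['img'],cv2.COLOR_BGR2HSV)
    s=env.state(); R=Ro.from_euler('xyz',s['ee_rot'],degrees=True).as_matrix(); Q=(W-s['ee_pos'])@R
    m=(Q[...,0]<-55)&(Q[...,0]>-150)&(abs(Q[...,1])<25)&(Q[...,2]<-22)&(Q[...,2]>-120); return d,W,Q,m,s,R
E
python3 - <<'E'
from h import *
np.set_printoptions(precision=2,suppress=True,linewidth=200)
d,W,Q,m,s,R=shaft(); q=Q[m]; print(len(q))
for a in range(-145,-55,8):
    k=(q[:,0]>=a)&(q[:,0]<a+8)
    if k.sum()>2: print(a,k.sum(),np.median(q[k],0),q[k][:,2].min())
p=np.polyfit(q[:,0],q[:,2],1); py=np.polyfit(q[:,0],q[:,1],1); print('pitch',np.degrees(np.arctan(p[0])),'z0',p[1],'y',py, 'min x',q[:,0].min())
print(wpt('top',(218.3,248),97),s['ee_pos'])
E
```

```text
197
-145 6 [-137.78   -1.46  -79.55] -87.60886411644928
-137 20 [-132.37    0.33  -83.66] -91.59087794353279
-129 17 [-124.86   -1.7   -82.82] -88.65658008769333
-121 20 [-116.32   -1.86  -76.78] -84.62362022353118
-113 19 [-108.71   -0.78  -74.07] -78.38677966233969
-105 19 [-100.2    -0.87  -71.28] -74.15155211084809
-97 15 [-93.17  -3.24 -67.14] -70.97850348770807
-89 19 [-85.55  -1.53 -61.73] -66.44032161777464
-81 19 [-76.8   -0.53 -59.84] -63.72092960389606
-73 17 [-69.32  -2.92 -52.91] -64.52131421237007
-65 14 [-61.36  -0.85 -50.58] -53.61579273982658
-57 12 [-56.42  -4.89 -40.57] -49.44293851473486
pitch 26.4004564876682 z0 -18.9548518404487 y [-0.01 -2.65] min x -138.0699788002015
[570.82 268.46  97.  ] [595.39 405.47  20.17]
```

Request:
{"method": "arm_command", "body": {
  "rows": [
    {"delta_pos": [0, 0, 0], "roll": 0, "jaw": 0},
    {"delta_pos": [0, 0, 0], "roll": 0, "jaw": 0},
    {"delta_pos": [0, 0, 0], "roll": 0, "jaw": 0}
  ]
}}

```text
time_s: 9.97
ee_pos: [594.3, 405.0, 18.8]
ee_rot: [179.9, -0.1, 79.8]
force: [-0.5, 0.0, -2.2]
gripper_width: 17.0
gripper_force: 60.0
```

```bash
python3 - <<'E'
from h import *
grab('top'); d,W,Q,m,s,R=shaft(); tilt('h'); 
import numpy as np
q=Q[m]; med=[]
p=np.polyfit(q[:,0],q[:,2],1); 
# image centreline of the shaft: per column, mean row -> ray -> intersect the predicted axis plane z=z(axis)
rows,cols=np.where(m); 
for c in range(cols.min(),cols.max()+1,4):
    r=rows[cols==c]
    # point at axis height: tilt 27.8, axis z tool -13 at 0
    pw=W[int(r.mean()),c]; xt=((pw-s['ee_pos'])@R)[0]; zax=s['ee_pos'][2]+13-xt*np.tan(np.radians(27.8)); w=wpt('top',(c,r.mean()),zax); print(c,r.mean(),len(r),w,(w-s['ee_pos'])@R)
print('pitch',np.degrees(np.arctan(p[0])),p[1], 'xmin',np.sort(q[:,0])[:4])
E
```

```text
t 10.02 [594.02 404.89  18.35] [179.91  -0.08  79.78] F [-0.88  0.52 -1.64] M [-0.02  0.05 -0.03] w 16.91 60.0
tilt 27.19939548776535 top z at 0 -23.724122174931903 n 1657 x -22.720789429722746 21.311229518910537
axis z at tool x=0: -13.605181856329324
[(0, 19, np.float64(-21.4)), (3, 174, np.float64(-21.4)), (6, 170, np.float64(-19.8)), (9, 162, np.float64(-18.3)), (12, 164, np.float64(-16.9)), (15, 171, np.float64(-15.4)), (18, 171, np.float64(-13.7))]
188 245.5 6 [583.65 351.53  60.83] [-54.29  -0.67 -42.56]
192 245.5 6 [582.56 340.08  66.91] [-65.74   0.29 -48.66]
196 245.5 6 [581.36 328.59  73.63] [-77.26   1.16 -55.39]
200 246.0 7 [579.16 317.47  78.76] [-88.58   0.98 -60.54]
204 246.5 6 [576.8  306.23  84.85] [-100.05    0.66  -66.66]
208 247.0 7 [574.48 295.11  90.79] [-111.4     0.36  -72.61]
212 247.5 6 [572.2  284.1   96.59] [-122.62    0.08  -78.43]
216 247.5 6 [571.25 273.3  101.94] [-133.42    1.07  -83.79]
pitch 25.62256201341408 -23.83527640187406 xmin [-137.51 -137.39 -137.38 -136.54]
```

Request:
{"method": "arm_command", "body": {
  "rows": [
    {"delta_pos": [-9, 1, -1], "roll": 0, "jaw": 0},
    {"delta_pos": [-18, 2, -2], "roll": 0, "jaw": 0},
    {"delta_pos": [-27, 3, -4], "roll": 0, "jaw": 0},
    {"delta_pos": [-33, 3, -4], "roll": 0, "jaw": 0},
    {"delta_pos": [-33, 3, -4], "roll": 0, "jaw": 0},
    {"delta_pos": [-33, 3, -4], "roll": 0, "jaw": 0},
    {"delta_pos": [-33, 3, -4], "roll": 0, "jaw": 0},
    {"delta_pos": [-33, 3, -4], "roll": 0, "jaw": 0}
  ]
}}

```text
time_s: 10.73
ee_pos: [590.7, 372.0, 20.9]
ee_rot: [180.0, -0.0, 79.8]
force: [-0.1, 0.3, -1.4]
gripper_width: 17.1
gripper_force: 60.0
```

```bash
python3 - <<'E'
from h import *
s=st(); grab('top'); d,W,Q,m,s2,R=shaft()
tip=s['ee_pos']+R@np.array([-135,.6,-83]); print('tip',tip)
T=np.array([566.7,229.7,110.4]); N=np.array([-.153,-.87,.469])
e=T-tip; print('to mouth',e,'along',e@N,'perp world',e-(e@N)*N,'tool',R.T@e)
rows,cols=np.where(m)
for c in range(cols.min(),cols.max()+1,4):
    r=rows[cols==c]; pw=W[int(r.mean()),c]; xt=((pw-s['ee_pos'])@R)[0]; zax=s['ee_pos'][2]+13.3-xt*np.tan(np.radians(27.3)); w=wpt('top',(c,r.mean()),zax); print(c,r.mean(),len(r),w,(w-s['ee_pos'])@R)
E
```

```text
t 10.73 [590.74 371.96  20.95] [179.99  -0.02  79.79] F [-0.11  0.33 -1.43] M [ 0.    0.02 -0.01] w 17.13 60.0
tip [567.41 238.97 103.91]
to mouth [-0.71 -9.27  6.49] along 11.215364076325129 perp world [1.01 0.49 1.23] tool [-9.25  0.94 -6.49]
201 247.5 8 [577.92 317.93  63.62] [-55.44  -3.05 -42.69]
205 246.5 6 [579.48 306.8   69.33] [-66.11   0.46 -48.4 ]
209 247.0 7 [577.17 295.61  75.12] [-77.54   0.17 -54.19]
213 247.5 6 [574.88 284.51  80.83] [-88.86  -0.11 -59.91]
217 247.5 6 [573.89 273.55  86.47] [-99.83   0.85 -65.55]
221 248.0 7 [571.52 262.51  92.8 ] [-111.1     0.47  -71.88]
225 248.5 6 [569.35 251.75  97.97] [-122.07    0.25  -77.06]
229 249.45454545454547 11 [565.56 240.58 106.15] [-133.74   -1.51  -85.24]
233 239.0 3 [591.31 231.09 108.22] [-138.52   25.51  -87.3 ]
```

Request:
{"method": "arm_command", "body": {
  "rows": [
    {"delta_pos": [-2, 1, -2.5], "roll": 0, "jaw": 0},
    {"delta_pos": [-4, 1, -3.5], "roll": 0, "jaw": 0},
    {"delta_pos": [-6, 1, -4.5], "roll": 0, "jaw": 0},
    {"delta_pos": [-7.5, 1, -5.5], "roll": 0, "jaw": 0},
    {"delta_pos": [-9, 1, -6.2], "roll": 0, "jaw": 0},
    {"delta_pos": [-10, 1, -6.8], "roll": 0, "jaw": 0},
    {"delta_pos": [-11, 1, -7.3], "roll": 0, "jaw": 0},
    {"delta_pos": [-12, 1, -7.8], "roll": 0, "jaw": 0},
    {"delta_pos": [-13, 1, -8.3], "roll": 0, "jaw": 0},
    {"delta_pos": [-13, 1, -8.3], "roll": 0, "jaw": 0}
  ]
}}

```text
time_s: 11.62
ee_pos: [589.3, 358.5, 29.4]
ee_rot: [180.0, -0.0, 79.8]
force: [-0.1, -0.9, -1.1]
gripper_width: 17.0
gripper_force: 60.0
```

```bash
cat >> h.py <<'E'
def ins():
    s=st(); R=Ro.from_euler('xyz',s['ee_rot'],degrees=True).as_matrix(); tip=s['ee_pos']+R@np.array([-135,.6,-83]); T=np.array([566.7,229.7,110.4]); N=np.array([-.153,-.87,.469])
    e=T-tip; print('depth',-e@N,'perp tool',R.T@(e-(e@N)*N),'F tool',R.T@s['force'],'F along',s['force']@N)
E
python3 -c "from h import *; ins()"
```

```text
t 11.62 [589.33 358.48  29.39] [180.    -0.    79.77] F [-0.1  -0.86 -1.06] M [-0.01  0.04 -0.01] w 17.02 60.0
depth 4.6818536674104605 perp tool [ 0.11  0.01 -0.21] F tool [-0.87  0.05  1.06] F along 0.2657937034909747
```

Request:
{"method": "arm_command", "body": {
  "rows": [
    {"delta_pos": [-1.2, 0, -0.6], "roll": 0, "jaw": 0},
    {"delta_pos": [-2.4, 0, -1.3], "roll": 0, "jaw": 0},
    {"delta_pos": [-3.6, 0, -1.9], "roll": 0, "jaw": 0},
    {"delta_pos": [-4.8, 0, -2.5], "roll": 0, "jaw": 0},
    {"delta_pos": [-6, 0, -3.2], "roll": 0, "jaw": 0},
    {"delta_pos": [-7.2, 0, -3.8], "roll": 0, "jaw": 0},
    {"delta_pos": [-8.4, 0, -4.5], "roll": 0, "jaw": 0},
    {"delta_pos": [-9.6, 0, -5.1], "roll": 0, "jaw": 0},
    {"delta_pos": [-9.6, 0, -5.1], "roll": 0, "jaw": 0}
  ]
}}

```text
time_s: 12.37
ee_pos: [587.7, 349.0, 34.6]
ee_rot: [180.0, -0.0, 79.8]
force: [0.5, -0.7, -1.7]
gripper_width: 17.0
gripper_force: 60.0
```

```bash
python3 -c "from h import *; ins()"
```

```text
t 12.37 [587.68 349.    34.55] [179.99  -0.01  79.77] F [ 0.45 -0.72 -1.72] M [-0.01  0.05  0.05] w 16.98 60.0
depth 15.606485581044122 perp tool [ 0.09  0.01 -0.18] F tool [-0.63  0.57  1.72] F along -0.2520824236766304
```

Request:
{"method": "arm_command", "body": {
  "rows": [
    {"delta_pos": [-1.8, 0, -0.9], "roll": 0, "jaw": 0},
    {"delta_pos": [-3.5, 0, -1.9], "roll": 0, "jaw": 0},
    {"delta_pos": [-5.3, 0, -2.8], "roll": 0, "jaw": 0},
    {"delta_pos": [-7.1, 0, -3.8], "roll": 0, "jaw": 0},
    {"delta_pos": [-8.8, 0, -4.7], "roll": 0, "jaw": 0},
    {"delta_pos": [-10.6, 0, -5.6], "roll": 0, "jaw": 0},
    {"delta_pos": [-12.4, 0, -6.6], "roll": 0, "jaw": 0},
    {"delta_pos": [-14.1, 0, -7.5], "roll": 0, "jaw": 0},
    {"delta_pos": [-14.1, 0, -7.5], "roll": 0, "jaw": 0}
  ]
}}

```text
time_s: 13.12
ee_pos: [585.2, 335.0, 42.1]
ee_rot: [180.0, -0.0, 79.8]
force: [0.5, -0.6, -1.1]
gripper_width: 17.0
gripper_force: 60.0
```

```bash
python3 -c "from h import *; ins()"
```

```text
t 13.12 [585.18 335.02  42.13] [179.99  -0.01  79.77] F [ 0.52 -0.56 -1.09] M [-0.02  0.08  0.01] w 17.0 60.0
depth 31.701336169108714 perp tool [ 0.07  0.06 -0.16] F tool [-0.46  0.61  1.09] F along -0.10113321485729007
```

Request:
{"method": "arm_command", "body": {
  "rows": [
    {"delta_pos": [-2.2, 0, -1.2], "roll": 0, "jaw": 0},
    {"delta_pos": [-4.4, 0, -2.3], "roll": 0, "jaw": 0},
    {"delta_pos": [-6.6, 0, -3.5], "roll": 0, "jaw": 0},
    {"delta_pos": [-8.8, 0, -4.7], "roll": 0, "jaw": 0},
    {"delta_pos": [-11, 0, -5.9], "roll": 0, "jaw": 0},
    {"delta_pos": [-13.2, 0, -7], "roll": 0, "jaw": 0},
    {"delta_pos": [-15.5, 0, -8.2], "roll": 0, "jaw": 0},
    {"delta_pos": [-17.7, 0, -9.4], "roll": 0, "jaw": 0},
    {"delta_pos": [-20, 0, -10.5], "roll": 0, "jaw": 0},
    {"delta_pos": [-22, 0, -11.7], "roll": 0, "jaw": 0},
    {"delta_pos": [-22, 0, -11.7], "roll": 0, "jaw": 0}
  ]
}}

```text
time_s: 14.03
ee_pos: [581.2, 313.3, 53.8]
ee_rot: [180.0, 0.0, 79.8]
force: [-0.0, 0.0, -1.4]
gripper_width: 17.3
gripper_force: 60.0
```

```bash
python3 -c "from h import *; ins(); tilt('i')"
```

```text
t 14.03 [581.23 313.26  53.83] [179.99   0.    79.76] F [-0.01  0.02 -1.43] M [-0.06  0.06  0.04] w 17.29 60.0
depth 56.72916384950968 perp tool [ 0.08  0.19 -0.17] F tool [ 0.01 -0.02  1.43] F along -0.6833165788972653
t 14.03 [581.23 313.26  53.83] [179.99   0.    79.76] F [-0.01  0.02 -1.43] M [-0.06  0.06  0.04] w 17.29 60.0
tilt 27.240990181934258 top z at 0 -23.239542117185152 n 1691 x -23.053431690995936 20.866664565868742
axis z at tool x=0: -13.116822493339729
[(0, 39, np.float64(-21.5)), (3, 173, np.float64(-21.0)), (6, 176, np.float64(-19.4)), (9, 176, np.float64(-18.0)), (12, 169, np.float64(-16.2)), (15, 172, np.float64(-14.7)), (18, 165, np.float64(-13.1))]
```

Request:
{"method": "arm_command", "body": {
  "rows": [
    {"delta_pos": [-2.2, 0, -1.2], "roll": 0, "jaw": 0},
    {"delta_pos": [-4.4, 0, -2.3], "roll": 0, "jaw": 0},
    {"delta_pos": [-6.6, 0, -3.5], "roll": 0, "jaw": 0},
    {"delta_pos": [-8.8, 0, -4.7], "roll": 0, "jaw": 0},
    {"delta_pos": [-11, 0, -5.9], "roll": 0, "jaw": 0},
    {"delta_pos": [-13.2, 0, -7], "roll": 0, "jaw": 0},
    {"delta_pos": [-15.5, 0, -8.2], "roll": 0, "jaw": 0},
    {"delta_pos": [-17.7, 0, -9.4], "roll": 0, "jaw": 0},
    {"delta_pos": [-20, 0, -10.6], "roll": 0, "jaw": 0},
    {"delta_pos": [-22, 0, -11.8], "roll": 0, "jaw": 0},
    {"delta_pos": [-24, 0, -12.8], "roll": 0, "jaw": 0},
    {"delta_pos": [-26, 0, -13.8], "roll": 0, "jaw": 0},
    {"delta_pos": [-27.5, 0, -14.6], "roll": 0, "jaw": 0},
    {"delta_pos": [-27.5, 0, -14.6], "roll": 0, "jaw": 0}
  ]
}}

```text
time_s: 15.25
ee_pos: [576.4, 286.3, 68.4]
ee_rot: [180.0, 0.0, 79.8]
force: [0.9, -0.4, -1.6]
gripper_width: 16.8
gripper_force: 60.0
```

```bash
python3 - <<'E'
from h import *
ins(); a=grab('top'); b=grab('scene')
o=np.zeros((480,800,3),np.uint8); o[:,:400]=cv2.resize(a['img'][200:320,190:290],(400,480),interpolation=cv2.INTER_CUBIC)
o[:400,400:]=cv2.resize(b['img'][250:370,220:340],(400,400),interpolation=cv2.INTER_CUBIC)
cv2.imwrite('pics/j.png',o)
E
```

```text
t 15.25 [576.36 286.27  68.36] [179.99   0.    79.77] F [ 0.9  -0.44 -1.56] M [-0.05 -0.04  0.03] w 16.83 60.0
depth 87.7666353928298 perp tool [ 0.08  0.3  -0.2 ] F tool [-0.27  0.97  1.56] F along -0.4849782097309896
```

View pics/j.png

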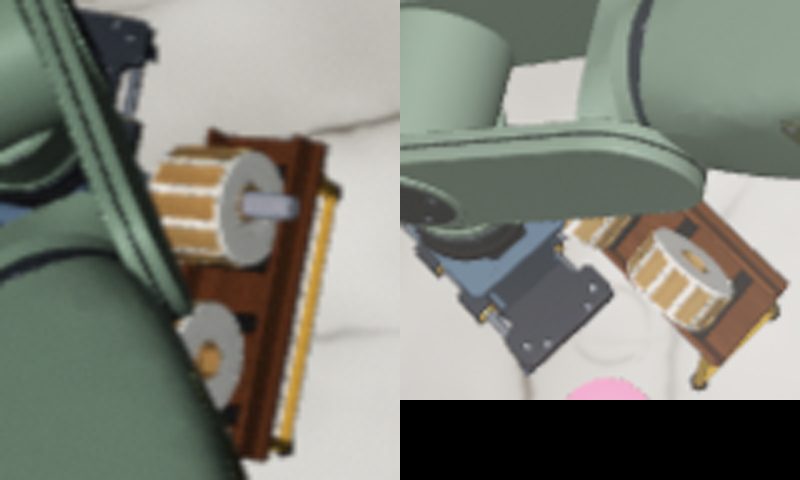

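Request:
{"method": "arm_command", "body": {
  "rows": [
    {"delta_pos": [-1.3, 0, -0.7], "roll": 0, "jaw": 0},
    {"delta_pos": [-2.6, 0, -1.4], "roll": 0, "jaw": 0},
    {"delta_pos": [-2.1, 0, -2.3], "roll": 0, "jaw": 0},
    {"delta_pos": [-1.2, 0, -4], "roll": 0, "jaw": 0},
    {"delta_pos": [-0.2, 0, -5.8], "roll": 0, "jaw": 0},
    {"delta_pos": [0.7, 0, -7.6], "roll": 0, "jaw": 0},
    {"delta_pos": [0.7, 0, -7.6], "roll": 0, "jaw": 0}
  ],
  "squeeze": 60
}}

```text
time_s: 15.93
ee_pos: [576.6, 287.6, 76.1]
ee_rot: [180.0, -0.0, 79.8]
force: [0.5, -0.9, -2.4]
gripper_width: 16.9
gripper_force: 60.0
```

```bash
python3 -c "from h import *; tilt('k')"
```

```text
t 15.93 [576.56 287.56  76.15] [179.98  -0.01  79.79] F [ 0.47 -0.91 -2.39] M [-0.01  0.06 -0.01] w 16.91 60.0
tilt 27.056318191572963 top z at 0 -23.365797519434864 n 1689 x -22.796811019206665 21.435860770825112
axis z at tool x=0: -13.25979509149636
[(0, 24, np.float64(-21.2)), (3, 167, np.float64(-21.1)), (6, 181, np.float64(-19.6)), (9, 173, np.float64(-18.1)), (12, 173, np.float64(-16.4)), (15, 173, np.float64(-14.9)), (18, 173, np.float64(-13.2)), (21, 8, np.float64(-12.8))]
```

Request:
{"method": "arm_command", "body": {
  "rows": [
    {"delta_pos": [0.9, 0, -1.8], "roll": 0, "jaw": 0},
    {"delta_pos": [1.9, 0, -3.5], "roll": 0, "jaw": 0},
    {"delta_pos": [2.8, 0, -5.3], "roll": 0, "jaw": 0},
    {"delta_pos": [3.8, 0, -7.1], "roll": 0, "jaw": 0},
    {"delta_pos": [4.7, 0, -8.8], "roll": 0, "jaw": 0},
    {"delta_pos": [5.6, 0, -10.6], "roll": 0, "jaw": 0},
    {"delta_pos": [5.6, 0, -10.6], "roll": 0, "jaw": 0}
  ],
  "squeeze": 60
}}

```text
time_s: 16.57
ee_pos: [577.9, 293.3, 86.9]
ee_rot: [179.9, -0.1, 79.8]
force: [0.4, -0.3, -3.3]
gripper_width: 16.8
gripper_force: 60.0
```

```bash
python3 -c "from h import *; tilt('k')"
```

```text
t 16.57 [577.87 293.33  86.95] [179.94  -0.06  79.79] F [ 0.39 -0.28 -3.27] M [ 0.21  0.   -0.07] w 16.85 60.0
tilt 27.01763508836664 top z at 0 -23.53437519103926 n 1660 x -22.664371235825353 21.37361916426946
axis z at tool x=0: -13.431854225572629
[(0, 16, np.float64(-21.2)), (3, 173, np.float64(-21.3)), (6, 173, np.float64(-19.7)), (9, 159, np.float64(-18.3)), (12, 172, np.float64(-16.6)), (15, 168, np.float64(-15.1)), (18, 162, np.float64(-13.5)), (21, 16, np.float64(-13.0))]
```

```bash
python3 - <<'E'
from h import *
for p,a in (([580,300,115],79.8),([560,300,205],79.8),([480,230,210],80),([375,60,210],80),([375,0,210],85),([455,-140,205],92.8)): print(p,go(p,a))
E
```

```text
[580, 300, 115] (array([  7.2,   1.1, -28.3]), np.float64(-0.0))
[560, 300, 205] (array([   3.7,  -18.6, -118.3]), np.float64(-0.0))
[480, 230, 210] (array([ -79.4,  -84.9, -123.4]), np.float64(-0.04))
[375, 60, 210] (array([-265.3, -158.1, -123.6]), np.float64(-0.04))
[375, 0, 210] (array([-324.4, -147.4, -123.6]), np.float64(-1.04))
[455, -140, 205] (array([-448. ,  -43.9, -118.6]), np.float64(-2.6))
```

Request:
{"method": "arm_command", "body": {
  "rows": [
    {"delta_pos": [2, 0, -4], "roll": 0, "jaw": 0},
    {"delta_pos": [5, 0, -11], "roll": 0, "jaw": 0},
    {"delta_pos": [8, 0, -20], "roll": 0, "jaw": 0},
    {"delta_pos": [10, 0, -32], "roll": 0, "jaw": 0},
    {"delta_pos": [10, 0, -46], "roll": 0, "jaw": 0},
    {"delta_pos": [10, 0, -62], "roll": 0, "jaw": 0},
    {"delta_pos": [8, -5, -80], "roll": 0, "jaw": 0},
    {"delta_pos": [5, -12, -98], "roll": 0, "jaw": 0},
    {"delta_pos": [0, -22, -112], "roll": 0, "jaw": 0},
    {"delta_pos": [-15, -35, -120], "roll": 0, "jaw": 0},
    {"delta_pos": [-35, -52, -123], "roll": 0, "jaw": 0},
    {"delta_pos": [-57, -69, -123], "roll": 0, "jaw": 0},
    {"delta_pos": [-79, -85, -123], "roll": 0, "jaw": 0},
    {"delta_pos": [-107, -97, -123], "roll": 0, "jaw": 0},
    {"delta_pos": [-137, -109, -123], "roll": 0, "jaw": 0},
    {"delta_pos": [-167, -121, -123], "roll": 0, "jaw": 0},
    {"delta_pos": [-197, -133, -123], "roll": 0, "jaw": 0},
    {"delta_pos": [-227, -145, -123], "roll": 0, "jaw": 0},
    {"delta_pos": [-250, -153, -123], "roll": 0, "jaw": 0},
    {"delta_pos": [-265, -158, -123], "roll": 0, "jaw": 0}
  ]
}}

```text
time_s: 18.28
ee_pos: [373.4, 58.6, 210.5]
ee_rot: [179.9, 0.0, 79.7]
force: [0.0, -0.2, -3.6]
gripper_width: 17.2
gripper_force: 60.0
```

```bash
python3 - <<'E'
from h import *
tilt('k')
for p,a in (([370,0,210],85),([420,-100,210],90),([474,-177,190],92.8),([489.5,-174,140],92.8)): print(p,go(p,a))
E
```

```text
t 18.28 [373.37  58.56 210.47] [179.93   0.    79.73] F [ 0.04 -0.19 -3.6 ] M [0.14 0.02 0.02] w 17.16 60.0
tilt 26.936499499087578 top z at 0 -24.12868971214063 n 1672 x -21.302208177831147 21.992002029440616
axis z at tool x=0: -14.033448189378783
[(3, 106, np.float64(-21.4)), (6, 183, np.float64(-20.4)), (9, 169, np.float64(-18.7)), (12, 175, np.float64(-17.4)), (15, 169, np.float64(-15.8)), (18, 176, np.float64(-14.1)), (21, 90, np.float64(-13.0))]
[370, 0, 210] (array([-56.6,   8. ,   0.5]), np.float64(-1.06))
[420, -100, 210] (array([-146. ,   75.1,    0.7]), np.float64(-2.06))
[474, -177, 190] (array([-212.1,  142. ,   20.9]), np.float64(-2.62))
[489.5, -174, 140] (array([-206.3,  156.7,   70.9]), np.float64(-2.62))
```

Request:
{"method": "arm_command", "body": {
  "rows": [
    {"delta_pos": [-15, 2, 0], "roll": -0.2, "jaw": 0},
    {"delta_pos": [-35, 5, 0], "roll": -0.6, "jaw": 0},
    {"delta_pos": [-57, 8, 0], "roll": -1, "jaw": 0},
    {"delta_pos": [-85, 30, 0], "roll": -1.4, "jaw": 0},
    {"delta_pos": [-115, 53, 0], "roll": -1.8, "jaw": 0},
    {"delta_pos": [-146, 75, 0], "roll": -2, "jaw": 0},
    {"delta_pos": [-175, 97, 0], "roll": -2.3, "jaw": 0},
    {"delta_pos": [-205, 120, 5], "roll": -2.6, "jaw": 0},
    {"delta_pos": [-230, 140, 15], "roll": -2.6, "jaw": 0},
    {"delta_pos": [-243, 160, 25], "roll": -2.6, "jaw": 0},
    {"delta_pos": [-247, 165, 30], "roll": -2.6, "jaw": 0},
    {"delta_pos": [-247, 165, 30], "roll": -2.6, "jaw": 0},
    {"delta_pos": [-247, 165, 30], "roll": -2.6, "jaw": 0}
  ]
}}

```text
time_s: 19.42
ee_pos: [493.2, -211.6, 179.3]
ee_rot: [-179.9, -0.1, 92.8]
force: [-0.8, -0.3, -3.5]
gripper_width: 17.1
gripper_force: 60.0
```

```bash
python3 - <<'E'
from h import *
tilt('k'); print(go([491.4,-214.2,90.5],92.9))
E
```

```text
t 19.42 [ 493.18 -211.56  179.35] [-179.93   -0.08   92.78] F [-0.77 -0.25 -3.5 ] M [ 0.18  0.04 -0.01] w 17.06 60.0
tilt 26.88553414471841 top z at 0 -22.708425222824797 n 1638 x -22.972850103412785 21.047253838276667
axis z at tool x=0: -12.617740581350189
[(0, 34, np.float64(-20.7)), (3, 168, np.float64(-20.4)), (6, 167, np.float64(-19.0)), (9, 164, np.float64(-17.4)), (12, 162, np.float64(-15.9)), (15, 169, np.float64(-14.4)), (18, 162, np.float64(-12.8))]
(array([-2.9, -1.8, 89.3]), np.float64(-0.02))
```

Request:
{"method": "arm_command", "body": {
  "rows": [
    {"delta_pos": [-1, -1, 15], "roll": 0, "jaw": 0},
    {"delta_pos": [-2, -2, 35], "roll": 0, "jaw": 0},
    {"delta_pos": [-2.5, -2, 55], "roll": 0, "jaw": 0},
    {"delta_pos": [-2.5, -2, 70], "roll": 0, "jaw": 0},
    {"delta_pos": [-2.5, -2, 80], "roll": 0, "jaw": 0},
    {"delta_pos": [-2.5, -2, 86], "roll": 0, "jaw": 0},
    {"delta_pos": [-2.5, -2, 87], "roll": 0, "jaw": 0},
    {"delta_pos": [-2.5, -2, 87], "roll": 0, "jaw": 0},
    {"delta_pos": [-2.5, -2, 87], "roll": 0, "jaw": 0}
  ]
}}

```text
time_s: 20.22
ee_pos: [492.4, -215.0, 93.4]
ee_rot: [179.9, 0.1, 92.8]
force: [-0.8, 1.0, -2.9]
gripper_width: 16.8
gripper_force: 60.0
```

Request:
{"method": "arm_command", "body": {
  "rows": [
    {"delta_pos": [0, 0, 0], "roll": 0, "jaw": 0},
    {"delta_pos": [0, 0, 0], "roll": 0, "jaw": 0}
  ],
  "squeeze": 26
}}

```text
time_s: 20.38
ee_pos: [492.1, -215.1, 93.1]
ee_rot: [179.9, 0.0, 92.8]
force: [-0.6, -0.5, -4.1]
gripper_width: 17.4
gripper_force: 26.0
```

```bash
python3 - <<'E'
from h import *
tilt('k')
E
```

```text
t 20.38 [ 492.12 -215.08   93.11] [179.92   0.04  92.78] F [-0.59 -0.5  -4.05] M [ 0.17  0.07 -0.02] w 17.39 26.0
tilt 26.807850759675706 top z at 0 -23.4693856888973 n 1648 x -22.69290021942551 21.45603076895483
axis z at tool x=0: -13.385623575621509
[(0, 12, np.float64(-21.8)), (3, 173, np.float64(-21.3)), (6, 171, np.float64(-19.7)), (9, 160, np.float64(-18.2)), (12, 166, np.float64(-16.5)), (15, 167, np.float64(-15.0)), (18, 160, np.float64(-13.6)), (21, 15, np.float64(-13.0))]
```

Request:
{"method": "arm_command", "body": {
  "rows": [
    {"delta_pos": [0, 0, 0], "roll": 0, "jaw": 0},
    {"delta_pos": [0, 0, 0], "roll": 0, "jaw": 0}
  ],
  "squeeze": 19
}}

```text
time_s: 20.6
ee_pos: [491.8, -215.0, 92.5]
ee_rot: [180.0, 0.0, 92.8]
force: [-0.8, -0.4, -3.8]
gripper_width: 17.6
gripper_force: 19.0
```

```bash
python3 - <<'E'
from h import *
tilt('k')
E
```

```text
t 20.6 [ 491.76 -214.97   92.54] [179.98   0.01  92.78] F [-0.84 -0.36 -3.76] M [ 0.11  0.09 -0.02] w 17.59 19.0
tilt 22.928268718243856 top z at 0 -22.867428128655174 n 1657 x -23.892947254354763 21.963438058621787
axis z at tool x=0: -13.095370139399678
[(0, 27, np.float64(-21.0)), (3, 165, np.float64(-21.0)), (6, 160, np.float64(-19.7)), (9, 169, np.float64(-18.5)), (12, 167, np.float64(-17.2)), (15, 161, np.float64(-15.9)), (18, 164, np.float64(-14.7)), (21, 28, np.float64(-14.0))]
```

Request:
{"method": "arm_command", "body": {
  "rows": [
    {"delta_pos": [0, 0, 0], "roll": 0, "jaw": 0},
    {"delta_pos": [0, 0, 0], "roll": 0, "jaw": 0}
  ],
  "squeeze": 20
}}

```text
time_s: 20.82
ee_pos: [491.7, -215.1, 92.4]
ee_rot: [180.0, 0.0, 92.8]
force: [-0.3, 1.0, -0.7]
gripper_width: 17.2
gripper_force: 20.0
```

```bash
python3 - <<'E'
from h import *
tilt('k')
E
```

```text
t 20.82 [ 491.73 -215.05   92.38] [179.99   0.02  92.79] F [-0.28  1.04 -0.66] M [-0.35  0.09  0.01] w 17.17 20.0
tilt -4.027168722346752 top z at 0 -20.440323404298113 n 1240 x -24.996947624804545 21.621861950162618
axis z at tool x=0: -11.418046145212262
[(0, 31, np.float64(-20.3)), (3, 141, np.float64(-20.9)), (6, 147, np.float64(-21.1)), (9, 138, np.float64(-21.3)), (12, 148, np.float64(-21.5)), (15, 150, np.float64(-21.8)), (18, 186, np.float64(-21.6)), (21, 72, np.float64(-18.8))]
```

Request:
{"method": "arm_command", "body": {
  "rows": [
    {"delta_pos": [0, 0, 2], "roll": 0, "jaw": 0},
    {"delta_pos": [0, 0, 4], "roll": 0, "jaw": 0},
    {"delta_pos": [0, 0, 6], "roll": 0, "jaw": 0},
    {"delta_pos": [0, 0, 6], "roll": 0, "jaw": 0}
  ],
  "squeeze": 20
}}

```text
time_s: 21.2
ee_pos: [491.7, -214.8, 86.1]
ee_rot: [180.0, -0.0, 92.8]
force: [0.9, 1.7, -0.3]
gripper_width: 17.7
gripper_force: 20.0
```

```bash
python3 - <<'E'
from h import *
tilt('k'); a=grab('top'); b=grab('scene'); w=load('wrist')
o=np.zeros((600,800,3),np.uint8); o[:320,:400]=cv2.resize(a['img'][235:315,385:485],(400,320),interpolation=cv2.INTER_CUBIC)
o[:320,400:]=cv2.resize(b['img'][150:230,345:445],(400,320),interpolation=cv2.INTER_CUBIC); o[320:600,:560]=w['img'][180:460,40:600]
cv2.imwrite('pics/l.png',o)
E
```

```text
t 21.2 [ 491.7  -214.79   86.09] [180.   -0.   92.8] F [ 0.86  1.69 -0.32] M [0.01 0.03 0.02] w 17.68 20.0
tilt -1.2508012298540054 top z at 0 -20.43129107621478 n 1321 x -24.950730604465587 21.92821903684123
axis z at tool x=0: -11.429146062390789
[(0, 38, np.float64(-20.2)), (3, 141, np.float64(-20.6)), (6, 146, np.float64(-20.6)), (9, 148, np.float64(-20.8)), (12, 145, np.float64(-20.8)), (15, 152, np.float64(-20.8)), (18, 166, np.float64(-20.9)), (21, 55, np.float64(-19.9))]
```

View pics/l.png

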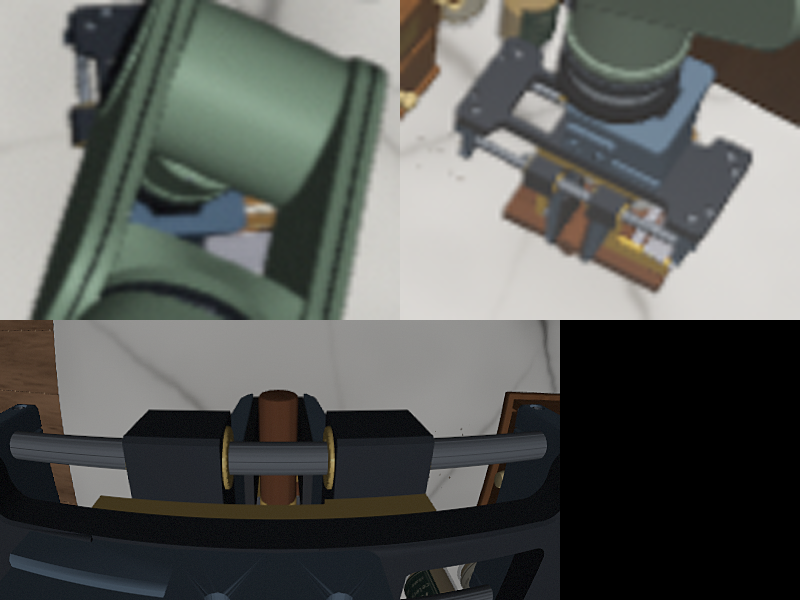

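```bash
python3 - <<'E'
from h import *
for tag in 'cdk':
    d=np.load(f'w_{tag}.npz'); W=wworld(tag); T=d['T']@np.linalg.inv(d['T_tool_cam']); Q=(W-T[:3,3])@T[:3,:3]
    hsv=cv2.cvtColor(d['img'],cv2.COLOR_BGR2HSV); m=(hsv[...,0]<15)&(hsv[...,1]>110)&(hsv[...,2]>40); m[:,:300]=0; m[:,340:]=0
    # end edge: topmost image row of handle, central columns; and axis lateral
    r=[np.where(m[200:300,c])[0].min()+200 for c in range(315,324)]
    q=Q[m&(abs(Q[...,1])<5)&(abs(Q[...,2])<60)]; k=(q[:,0]>3)&(q[:,0]<19)
    e=q[(q[:,2]<-16)][:,0]; mm=m.copy(); mm[:240]=0; mm[266:]=0
    qq=Q[m&(abs(Q[...,2])<60)]; qq=qq[(qq[:,0]>3)&(qq[:,0]<18)]
    print(tag,'row',np.median(r),'xmax',np.percentile(e,[98,99,99.7]),'top z',np.median(q[k][:,2]),'slope',np.polyfit(q[k][:,0],q[k][:,2],1)[0],'y mid',np.percentile(qq[:,1],[3,97]))
    print(T[:3,3])
print(go([509.4,-215.5,95],92.9))
E
```

```text
c row 260.0 xmax [20.06429626 20.23029583 20.48795093] top z -21.850734267780165 slope -0.06308252475704335 y mid [-7.88640064  7.25415209]
[ 509.18517624 -213.44836665  108.50577367]
d row 260.0 xmax [20.25619652 20.48284193 20.67645987] top z -20.122437898133782 slope 0.1227639966516395 y mid [-7.93496274  7.24372213]
[ 488.2362937  -176.92576698   70.58101895]
k row 259.0 xmax [21.32471883 21.71305943 21.79297893] top z -20.901293744645045 slope -0.025685723907367817 y mid [-7.93098337  7.26434305]
[ 491.7016145  -214.7942028    86.08592588]
(array([-1.5, 17.6, -8.7]), np.float64(-0.02))
```

Request:
{"method": "arm_command", "body": {
  "rows": [
    {"delta_pos": [0, 0, 0], "roll": 0, "jaw": 0},
    {"delta_pos": [0, 0, -3], "roll": 0, "jaw": 0},
    {"delta_pos": [0, 0, -8], "roll": 0, "jaw": 0},
    {"delta_pos": [-0.2, 6, -8], "roll": 0, "jaw": 0},
    {"delta_pos": [-0.4, 12, -8], "roll": 0, "jaw": 0},
    {"delta_pos": [-0.6, 17.6, -8], "roll": 0, "jaw": 0},
    {"delta_pos": [-0.6, 17.6, -8], "roll": 0, "jaw": 0},
    {"delta_pos": [-0.6, 17.6, -8], "roll": 0, "jaw": 0},
    {"delta_pos": [-0.6, 17.6, -8], "roll": 0, "jaw": 0}
  ],
  "squeeze": 55
}}

```text
time_s: 22.1
ee_pos: [509.0, -214.5, 93.9]
ee_rot: [-179.9, -0.0, 92.8]
force: [0.3, 0.3, -3.1]
gripper_width: 17.1
gripper_force: 55.0
```

```bash
python3 - <<'E'
from h import *
tilt('k'); print(go([509.4,-214.6,70],92.9))
E
```

```text
t 22.1 [ 509.   -214.46   93.91] [-179.94   -0.03   92.79] F [ 0.26  0.26 -3.07] M [0.17 0.06 0.01] w 17.08 55.0
tilt -2.387635635367263 top z at 0 -20.4977056526926 n 1302 x -24.993446858736846 21.98956639581681
axis z at tool x=0: -11.489885455519572
[(0, 33, np.float64(-20.4)), (3, 134, np.float64(-20.8)), (6, 140, np.float64(-20.9)), (9, 145, np.float64(-21.0)), (12, 154, np.float64(-21.1)), (15, 148, np.float64(-21.3)), (18, 189, np.float64(-21.2)), (21, 71, np.float64(-19.4))]
(array([-0.2,  0.5, 24. ]), np.float64(-0.02))
```

Force shows the full weight carried (3.1 N) with a 2.4° tip-down tilt. Lower to the catch.

Request:
{"method": "arm_command", "body": {
  "rows": [
    {"delta_pos": [0, 0.4, 5], "roll": 0, "jaw": 0},
    {"delta_pos": [0, 0.4, 9], "roll": 0, "jaw": 0},
    {"delta_pos": [0, 0.4, 13], "roll": 0, "jaw": 0},
    {"delta_pos": [0, 0.4, 17], "roll": 0, "jaw": 0},
    {"delta_pos": [0, 0.4, 20], "roll": 0, "jaw": 0},
    {"delta_pos": [0, 0.4, 23], "roll": 0, "jaw": 0},
    {"delta_pos": [0, 0.4, 25], "roll": 0, "jaw": 0},
    {"delta_pos": [0, 0.4, 25], "roll": 0, "jaw": 0}
  ]
}}

```text
time_s: 22.82
ee_pos: [510.4, -214.9, 69.2]
ee_rot: [179.9, 0.0, 92.8]
force: [2.1, -1.3, -3.0]
gripper_width: 17.0
gripper_force: 55.0
```

```bash
python3 - <<'E'
from h import *
tilt('k'); print(go([509.4,-214.6,47],92.9))
E
```

```text
t 22.82 [ 510.39 -214.87   69.21] [179.92   0.04  92.82] F [ 2.13 -1.3  -3.05] M [ 0.07 -0.42  0.36] w 17.03 55.0
tilt -2.37807026830768 top z at 0 -20.362803855868034 n 1313 x -24.95445485342218 21.965558621398422
axis z at tool x=0: -11.35504623678557
[(0, 34, np.float64(-20.4)), (3, 146, np.float64(-20.6)), (6, 144, np.float64(-20.7)), (9, 147, np.float64(-20.9)), (12, 145, np.float64(-21.1)), (15, 146, np.float64(-21.0)), (18, 176, np.float64(-21.1)), (21, 63, np.float64(-19.6))]
(array([ 0.3, -1. , 22.4]), np.float64(-0.02))
```

Request:
{"method": "arm_command", "body": {
  "rows": [
    {"delta_pos": [0, 0, 0], "roll": -0.1, "jaw": 0},
    {"delta_pos": [0, 0, 3], "roll": -0.1, "jaw": 0},
    {"delta_pos": [0, 0, 6], "roll": -0.1, "jaw": 0},
    {"delta_pos": [0, 0, 8], "roll": -0.1, "jaw": 0},
    {"delta_pos": [0, 0, 10], "roll": -0.1, "jaw": 0},
    {"delta_pos": [0, 0, 12], "roll": -0.1, "jaw": 0},
    {"delta_pos": [0, 0, 14], "roll": -0.1, "jaw": 0},
    {"delta_pos": [0, 0, 16], "roll": -0.1, "jaw": 0},
    {"delta_pos": [0, 0, 16], "roll": -0.1, "jaw": 0}
  ]
}}

```text
time_s: 23.62
ee_pos: [509.2, -214.3, 52.3]
ee_rot: [-179.9, -0.1, 93.3]
force: [-1.0, -0.6, -4.0]
gripper_width: 17.1
gripper_force: 55.0
```

```bash
python3 - <<'E'
from h import *
tilt('k'); print(go([509.4,-214.6,47],92.9))
E
```

```text
t 23.62 [ 509.21 -214.34   52.31] [-179.93   -0.05   93.27] F [-1.01 -0.59 -3.99] M [-0.18  0.11  0.25] w 17.05 55.0
tilt -1.8356458494896715 top z at 0 -20.418881129527442 n 1292 x -24.908963700881166 21.859103088829112
axis z at tool x=0: -11.414260184306746
[(0, 37, np.float64(-20.3)), (3, 146, np.float64(-20.6)), (6, 142, np.float64(-20.7)), (9, 147, np.float64(-20.9)), (12, 142, np.float64(-20.9)), (15, 157, np.float64(-21.1)), (18, 169, np.float64(-20.8)), (21, 56, np.float64(-19.5))]
(array([-0.3,  0.2,  5.5]), np.float64(0.07))
```

Request:
{"method": "arm_command", "body": {
  "rows": [
    {"delta_pos": [0, 0, 1], "roll": -0.05, "jaw": 0},
    {"delta_pos": [0, 0, 2], "roll": 0.0, "jaw": 0},
    {"delta_pos": [0, 0, 3], "roll": 0.05, "jaw": 0},
    {"delta_pos": [0, 0, 4], "roll": 0.05, "jaw": 0},
    {"delta_pos": [0, 0, 5], "roll": 0.05, "jaw": 0},
    {"delta_pos": [0, 0, 5.5], "roll": 0.05, "jaw": 0},
    {"delta_pos": [0, 0, 5.5], "roll": 0.05, "jaw": 0}
  ]
}}

```text
time_s: 24.25
ee_pos: [510.5, -214.5, 48.4]
ee_rot: [179.9, 0.0, 93.0]
force: [0.6, 4.4, 2.8]
gripper_width: 17.2
gripper_force: 55.0
```

```bash
python3 - <<'E'
from h import *
tilt('k')
E
```

```text
t 24.25 [ 510.46 -214.51   48.38] [179.89   0.01  93.02] F [0.63 4.42 2.75] M [ 0.08 -0.09  0.2 ] w 17.22 55.0
tilt -0.3025409158082653 top z at 0 -20.64751058932504 n 1342 x -24.954819494669753 21.86753325570268
axis z at tool x=0: -11.647385119142802
[(0, 39, np.float64(-20.5)), (3, 133, np.float64(-20.7)), (6, 142, np.float64(-20.8)), (9, 150, np.float64(-20.7)), (12, 147, np.float64(-20.9)), (15, 156, np.float64(-20.8)), (18, 164, np.float64(-20.6)), (21, 49, np.float64(-20.1))]
```

Request:
{"method": "arm_command", "body": {
  "rows": [
    {"delta_pos": [0, -0.5, 1], "roll": 0, "jaw": 0},
    {"delta_pos": [0, -0.5, 2], "roll": 0, "jaw": 0},
    {"delta_pos": [0, -0.5, 3], "roll": 0, "jaw": 0},
    {"delta_pos": [0, -0.5, 3], "roll": 0, "jaw": 0}
  ]
}}

```text
time_s: 24.63
ee_pos: [510.3, -214.7, 46.5]
ee_rot: [179.8, 0.0, 93.0]
force: [-0.9, 6.2, 13.6]
gripper_width: 16.7
gripper_force: 55.0
```

```bash
python3 - <<'E'
from h import *
tilt('k')
E
```

```text
t 24.63 [ 510.3  -214.75   46.55] [179.83   0.04  93.01] F [-0.92  6.15 13.64] M [0.33 0.12 0.11] w 16.74 55.0
tilt 0.5479506518842372 top z at 0 -20.741836697781007 n 1361 x -24.98393928124025 21.995878883272756
axis z at tool x=0: -11.741425105998314
[(0, 39, np.float64(-20.7)), (3, 137, np.float64(-20.7)), (6, 147, np.float64(-20.8)), (9, 154, np.float64(-20.6)), (12, 145, np.float64(-20.6)), (15, 155, np.float64(-20.7)), (18, 160, np.float64(-20.6)), (21, 53, np.float64(-20.2))]
```

Request:
{"method": "arm_command", "body": {
  "rows": [
    {"delta_pos": [3, 0.5, -1.5], "roll": 0, "jaw": 0},
    {"delta_pos": [3, 0.5, -1.5], "roll": 0, "jaw": 0}
  ],
  "squeeze": 10
}}

```text
time_s: 24.85
ee_pos: [510.1, -212.6, 46.7]
ee_rot: [179.9, 0.1, 93.1]
force: [1.0, -1.9, 2.8]
gripper_width: 17.8
gripper_force: 10.0
```

```bash
python3 - <<'E'
from h import *
tilt('k')
E
```

```text
t 24.85 [ 510.06 -212.59   46.69] [179.91   0.12  93.05] F [ 0.99 -1.86  2.82] M [-0.41 -0.17  0.1 ] w 17.83 10.0
tilt 0.5620656276305703 top z at 0 -21.06557778152719 n 1348 x -24.998137624699005 21.960984481690783
axis z at tool x=0: -12.06514471091064
[(0, 34, np.float64(-20.8)), (3, 145, np.float64(-21.0)), (6, 143, np.float64(-20.9)), (9, 148, np.float64(-21.1)), (12, 151, np.float64(-21.0)), (15, 150, np.float64(-21.0)), (18, 167, np.float64(-20.8)), (21, 43, np.float64(-20.5))]
```

Request:
{"method": "arm_command", "body": {
  "rows": [
    {"delta_pos": [0, 0, 0], "roll": 0, "jaw": 45},
    {"delta_pos": [0, 0, 0], "roll": 0, "jaw": 45},
    {"delta_pos": [0, 0, 0], "roll": 0, "jaw": 45},
    {"delta_pos": [0, 0, 0], "roll": 0, "jaw": 45},
    {"delta_pos": [0, 0, -15], "roll": 0, "jaw": 45},
    {"delta_pos": [0, 0, -45], "roll": 0, "jaw": 45},
    {"delta_pos": [0, 0, -80], "roll": 0, "jaw": 45},
    {"delta_pos": [0, 0, -115], "roll": 0, "jaw": 45},
    {"delta_pos": [0, 0, -150], "roll": 0, "jaw": 45},
    {"delta_pos": [30, -20, -165], "roll": 0, "jaw": 45},
    {"delta_pos": [60, -40, -165], "roll": 0, "jaw": 45},
    {"delta_pos": [95, -60, -165], "roll": 0, "jaw": 45},
    {"delta_pos": [130, -80, -165], "roll": 0, "jaw": 45},
    {"delta_pos": [165, -100, -165], "roll": 0, "jaw": 45},
    {"delta_pos": [200, -120, -165], "roll": 0, "jaw": 45},
    {"delta_pos": [200, -120, -165], "roll": 0, "jaw": 45},
    {"delta_pos": [200, -120, -165], "roll": 0, "jaw": 45}
  ]
}}

```text
time_s: 26.32
ee_pos: [378.0, -17.1, 211.4]
ee_rot: [180.0, 0.0, 93.2]
force: [0.5, -0.2, -0.1]
gripper_width: 41.0
gripper_force: 0.0
```

```bash
python3 - <<'E'
from h import *
st(); np.set_printoptions(precision=0,suppress=True,linewidth=220)
t=grab('top'); s=grab('scene'); W=world(t); W2=world(s)
print(W[246:306:4,400:476:4,2])
# dispenser frame heights, averaged over both cameras
O=np.array([509.4,-213.3])+89*np.array([.054,-.9985]); yd=np.array([-.054,.9985]); xd=np.array([.9985,.054])
for Wx in (W,W2):
    p=Wx.reshape(-1,3); P=np.c_[(p[:,:2]-O)@xd,(p[:,:2]-O)@yd,p[:,2]]
    print('y: median/90pct top z near axis |x|<5')
    for y in range(-66,114,6):
        k=(abs(P[:,0])<5)&(P[:,1]>=y)&(P[:,1]<y+6)&(P[:,2]>20)&(P[:,2]<200)
        if k.sum()>1: print((y,int(k.sum()),round(float(np.median(P[k,2])),1)),end=' ')
    print()
E
```

```text
t 26.32 [378.02 -17.07 211.43] [179.98   0.    93.23] F [ 0.46 -0.19 -0.12] M [-0.08 -0.    0.  ] w 41.0 0.0
[[ -5.   4.   4.  -2.   1.   0.   3.   4.   5.  -4.   0.   2.   0.  -5.  -0.   4.  -1.   4.   7.]
 [ -2.   1.   5.  -0.  -0.  -5.   3.  -1.  -1.   0.   5.  -2.   1.  -3.  -4.  -5.  -2.   3.  -7.]
 [ -2.   1.   0.  -3.   6.  -1.  17.  73.  10.  16.  18.  15.  15.  18.  19.   4.   6.   2.   2.]
 [  1.  -0.   2.  -5.   2.  17.  15.  68.  16.  15.  15.  58.  61.  11.  17.  72.  -4.   6.   5.]
 [  2.   4.  -1.   3.  -4.  11.  21.  61.  67.  85.  80.  80.  81.  83.  35.  72.  -0.  -2.  -3.]
 [  8.  -6.  -3.  -2.  -1.   9.  11.  55.  62.  81.  86.  88.  86.  94.  33.  65.  -4.   1. -10.]
 [ -0.   2.  -2.  62.  63.  78.  64.  66.  77.  87.  89.  85.  90.  92.  90.  69.  64.  72.  -1.]
 [  1.  68.  66.  66.  64.  69.  68.  63.  74.  84.  88.  90.  91.  88.  84.  62.  82.  -4.  -6.]
 [  2.  -2.  -0.   0.  -5.  -3.  16.  41.  85.  87.  83.  84.  85.  81.  84.  46.  89.   7.  -3.]
 [  1.   3.   2.  -3.  -4.   2.  13.  32.  76.  72.  80.  80.  73.  75.  16.  46.  80.   2.   1.]
 [  1.   5.
[... 425 characters left out ...]
1.  36.  33.  32.  25.  29.   6.  -1.  -1.  -8.   1.]]
y: median/90pct top z near axis |x|<5
(-66, 2, 63.4) (-60, 11, 67.1) (-54, 7, 66.9) (-48, 13, 66.6) (-42, 8, 67.7) (-36, 10, 70.4) (-30, 4, 66.1) (-24, 6, 88.8) (-18, 8, 90.3) (-12, 12, 89.0) (-6, 6, 89.6) (0, 9, 90.4) (6, 9, 88.9) (12, 10, 90.5) (18, 9, 89.4) (24, 12, 88.5) (30, 13, 75.7) (36, 14, 67.1) (42, 5, 66.1) (48, 12, 69.0) (54, 10, 68.1) (60, 8, 68.5) (66, 11, 69.2) (72, 12, 67.7) (78, 9, 67.2) (84, 9, 66.2) (90, 10, 68.6) (96, 9, 66.7) (102, 9, 67.8) (108, 8, 63.9) 
y: median/90pct top z near axis |x|<5
(36, 2, 27.5) (48, 3, 69.6) (54, 7, 72.5) (60, 3, 75.1) (66, 7, 70.1) (72, 6, 70.5) (78, 6, 70.0) (84, 6, 71.4) (90, 3, 67.6)
```

```bash
python3 -c "
from h import *
print(env.job_done())"
```

```text
the job is handed in; nothing more can be done
None
```

The spindle is back in the dispenser the way round it was, level and pressed down with about 17 N, with the wide roll hanging between the cheeks and the narrow roll left in the rack; I handed it in at about 26 s. Depth readings fit it being home under the catch, though I couldn't see the catch itself.

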